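# Put the parts drawers away and lock the unit

## Robot

A 6-joint arm with a two-finger parallel gripper is mounted at the origin on the work surface. World frame = base frame: x ahead of the robot, y to its left, z up, the work surface at z = 0. Lengths are in m, angles in rad, forces in N, time in s.
With the tool pointing down it reaches from about 0.35 to 0.975 m from the base axis. Payload 4.9 kg.
Tool frame: the origin (TCP) lies at the very end of the fingers, on their centre line; the grasp point (between the pads) lies 19 mm behind it; x points along the fingers, y is the direction in which the jaws open and shut, and the axes are right-handed (so a half turn about x gives the same grasp; the last joint's range is limited). The gripper opens to 85 mm and grips with 20 to 120 N. Pads are 22 mm wide; open, the fingers measure 114 mm over their backs; the gripper's body (76 mm by 85 mm) begins 54 mm behind the grasp point. The pads swing forward as they close: fully open they stand 13 mm farther back than shut.
Start: joints at [1.156, 0.053, 1.613, -0, 1.476, -0.119], TCP at [0.182, 0.598, 0.231] pointing down, gripper open.
Joint ranges: [-3.01, 3.01], [-1.01, 2.22], [0.06, 2.58], [-1.02, 4.17], [0.09, 2.62], [-3.14, 3.14]. Speed limits (rad/s): [2.57, 2.57, 3.14, 3.14, 3.14, 3.14].

## Interface

Orientations are given as a rotation vector (axis times angle).
In Python, from station import ctrl, get_image, calibration, finish_job, search_frame, cut_out, mark_of gives the robot as it stands. The module is installed in compiled form; this text tells all that it offers.
- The arm moves only by the tool arm_command, never from a script. Its argument "plan" is a list that holds one entry, the list of rows, each a list of 7 numbers: the shift along the tool's x, y, z in m, then the turn, a rotation vector about the tool's x, y, z in degrees, then the finger opening in m, from 0 to 0.0854. A call has 1 to 20 rows; each row shifts and turns the pose as measured when the row begins, along the tool's axes as they then stand; what a row does not reach is not made up. A row lasts 1/12 s, in which the tool goes at most 41.7 mm and 7.16 degrees, less where a joint would pass 70% of its speed; a pose out of reach is approached as far as the arm can. A call with a gripper value outside its range is refused whole. The fingers move at their own pace and stop on an object; "squeeze" is the grip in N (left out, the last holds). Time passes only in rows, so rows that do not move let the fingers close. It gives the time, the measured TCP pose, the force and the opening at its end, in the units of the state.
- ctrl.get_obs(): the state, without advancing time (a new reading comes with each control period).
- get_image(name): name is "side" or "top"; returns the picture (480x640x3 uint8, red, green, blue); there is no depth.
- calibration(name): a dict with "fx", "fy", "cx", "cy" (pixels), "k1" (the pictures are not rectified: a ray, as slopes to the right and down, at radius r is drawn at 1 + k1 r^2 times it, then the intrinsics apply), "cam_to_world" (4x4, takes a point from camera to world coordinates). Camera axes: x right, y down, z forward; pixel columns grow to the right and rows downward; lengths in m; the calibration is good to about 2 mm. A picture is of the moment at which its call begins. calibration takes no time and is no camera call.
- finish_job(): hands the job in, once; it reports no verdict.
Trained networks look in the newest picture that a camera, given by its name, has taken for a name from the list of things; names that differ only in an ending like _2 or _b are one class to them, and where a whole thing is asked for, a point or a joint stands for the part that bears it (a point fixed in the world has none). Each returns a list of dicts, best first, with "conf" (0 to 1); they miss things now and then, are a little off and sometimes report something else, mostly with a low value. They report only what shows in the picture. A call takes as long as a camera call. They do not tell look-alikes from the thing itself.
- search_frame(camera, thing): "at" ([x, y, z] in m, in the coordinates of the camera as it stood for that picture, good to about 4 mm: the middle of the surface that is visible of it).
- cut_out(camera, thing): "mask" (480x640 bool, what is visible of it).
- mark_of(camera, thing): "at" ([x, y, z] in m, in the coordinates of the camera as it stood for that picture, good to about 4 mm: a listed point, or the origin of a listed thing).
The state is a dict: "t": time; "q": joint angles; "dq": joint speeds; "effort": joint torques, N m; "tool_pos": TCP position; "tool_rot": TCP orientation; "contact_force": force on the tool from outside, world axes, zero at the start; "wrist_torque": the same for the moment, N m; "opening": finger opening in m.
Only numpy, scipy, OpenCV 4.12 (cv2) and the standard library are available. Lean on these libraries where they do the work, as an engineer would, in place of code of your own. Each camera call takes 0.05 s, during which the arm holds its last target. There are 200 camera calls.

## Task

Put the parts drawers that lie on the mat back into the bench-top drawer unit: lift the lock bar out of its notch and slide it open until it drops down, slide every drawer fully home, one to a bay, upright with its pull outwards, and then slide the lock bar back until it has dropped into its shut notch. Leave the other things on the bench where they are.

Things in the scene. Friction and masses are not known exactly. Their poses are not given: they have to be found in the camera images.
- drawer1: one of up to 4 identical open grey plastic parts drawers (some absent), 110 long (x) x 44 wide (y) x 32 high, walls 3, stock fixed inside, 0.1-0.25 kg. Origin: centre of the box's underside. Front face at x=-55 has a finger pull: block 14 wide, 16 out (to x=-71), 3 to 18 above the underside; the plain +x end enters the bay first. Starts upright on the 3 mm mat, pull roughly towards the robot
- drawer2: one of up to 4 identical open grey plastic parts drawers (some absent), 110 long (x) x 44 wide (y) x 32 high, walls 3, stock fixed inside, 0.1-0.25 kg. Origin: centre of the box's underside. Front face at x=-55 has a finger pull: block 14 wide, 16 out (to x=-71), 3 to 18 above the underside; the plain +x end enters the bay first. Starts upright on the 3 mm mat, pull roughly towards the robot
- drawer3: one of up to 4 identical open grey plastic parts drawers (some absent), 110 long (x) x 44 wide (y) x 32 high, walls 3, stock fixed inside, 0.1-0.25 kg. Origin: centre of the box's underside. Front face at x=-55 has a finger pull: block 14 wide, 16 out (to x=-71), 3 to 18 above the underside; the plain +x end enters the bay first. Starts upright on the 3 mm mat, pull roughly towards the robot
- drawer4: one of up to 4 identical open grey plastic parts drawers (some absent), 110 long (x) x 44 wide (y) x 32 high, walls 3, stock fixed inside, 0.1-0.25 kg. Origin: centre of the box's underside. Front face at x=-55 has a finger pull: block 14 wide, 16 out (to x=-71), 3 to 18 above the underside; the plain +x end enters the bay first. Starts upright on the 3 mm mat, pull roughly towards the robot
- unit: fixed low drawer unit, grey steel, clear deck, on the mat: 243 wide (y), 118 deep (x), deck top 40 above its foot. Origin: foot of the open front, middle; x runs into the unit, y left. Four level bays 47 wide, 35 high, walls 11 thick with rounded fronts, floor 2.5 above the foot. Back stop at x=111.5: a drawer fully home has its origin at x=56.5, pull outside, reaching to x=-14.5
- bay1 (a point): middle of the mouth of bay 1, on the bay floor, in the plane of the unit's front, at y=87 in the unit's frame; axes as the unit's. Any drawer fits any bay
- bay2 (a point): middle of the mouth of bay 2, on the bay floor, in the plane of the unit's front, at y=29 in the unit's frame; axes as the unit's. Any drawer fits any bay
- bay3 (a point): middle of the mouth of bay 3, on the bay floor, in the plane of the unit's front, at y=-29 in the unit's frame; axes as the unit's. Any drawer fits any bay
- bay4 (a point): middle of the mouth of bay 4, on the bay floor, in the plane of the unit's front, at y=-87 in the unit's frame; axes as the unit's. Any drawer fits any bay
- detent (a point): top centre of the lock bar's detent: a fixed steel ridge on the deck, 6 wide (y), 5 high, at the unit's x=18, y=60. It sits in one of the bar's two 9 wide notches when the bar is shut, in the other when open. Two fixed keepers over the bar stand at the unit's y=-75 and y=10, 14 wide, tops 58.5 above the foot. Axes as the unit's
- lockbar (a joint): travel of the lock bar, m: 0 shut, 0.024 open, end stops at both; opens to the unit's +y (left). Flat steel bar, 6 thick, lying on the deck's front edge. It will not travel until lifted over 5 mm, and drops by its weight at either end. Sliding takes 1-3 N, lifting 3 N
- lockbar_lift (a joint): lift of the lock bar, m: 0 down on the deck with the ridge in a notch, 0.005 riding on top of the ridge, 0.009 highest, against the keepers
- lug (a point): foot of the leftmost of the bar's 4 lugs, 8 wide, 58 apart along y. They hang 3 to 8.5 mm out from the unit's front, down to 22 above its foot. Bar open: they stand before the walls; shut: before the bays, so no drawer passes, and a drawer more than 3 mm out of the unit's front stops the bar from closing. Axes as the unit's
- knob_top (a point): centre of the top of the bar's knob, a black upright cylinder 18 in diameter, 24 tall, at the unit's x=6, y=96 when shut (it moves with the bar). Bar down: knob foot 46, top 70 above the unit's foot. Axes as the unit's
- spanner: stainless spanner lying flat, 170 long, loose on the mat; not part of the job, to be left alone. Its origin lies near its middle, at its underside
- jar: closed clear plastic jar with a white twist cap, 60 across and 75 tall, standing, loose on the mat; not part of the job, to be left alone. Its origin lies near its middle, at its underside
- crank: grey aluminium crank arm lying flat, 172 long, up to 36 wide, 18 thick, loose on the mat; not part of the job, to be left alone. Its origin lies near its middle, at its underside
- clip: white plastic light clip, 24 x 28, 35 tall, loose on the mat; not part of the job, to be left alone. Its origin lies near its middle, at its underside
- pedal: black and aluminium bicycle pedal lying flat, 85 x 100, 20 thick, loose on the mat; not part of the job, to be left alone. Its origin lies near its middle, at its underside
- hexkey: dark steel L-shaped hex key, 96 x 34, 6 thick, loose on the mat; not part of the job, to be left alone. Its origin lies near its middle, at its underside
- tyrelever: black plastic tyre lever, 118 x 17, up to 9 thick, loose on the mat; not part of the job, to be left alone. Its origin lies near its middle, at its underside
Mind the look-alikes: they are no part of the job. What is shaped like the drawer2 but pink is not meant.

How it is judged:
On the way, in this order (a step that is already met when the one before it is completed fails the run):
1. the lock bar is slid open and has dropped into its open notch (value of joint lockbar above 0.0205 m and value of joint lockbar_lift below 0.002 m), for 0.2 s.
2. every drawer is fully home in a bay (x of drawer1 in the frame of unit between 0.0515 and 0.06 m and z of drawer1 in the frame of unit between 0 and 0.007 m and (y of drawer1 in the frame of unit between 0.083 and 0.091 m or y of drawer1 in the frame of unit between 0.025 and 0.033 m or y of drawer1 in the frame of unit between -0.033 and -0.025 m or y of drawer1 in the frame of unit between -0.091 and -0.083 m) and angle between each of drawer1, drawer2, drawer3, drawer4's own z axis and vertical below 0.1 rad and x of drawer2 in the frame of unit between 0.0515 and 0.06 m and z of drawer2 in the frame of unit between 0 and 0.007 m and (y of drawer2 in the frame of unit between 0.083 and 0.091 m or y of drawer2 in the frame of unit between 0.025 and 0.033 m or y of drawer2 in the frame of unit between -0.033 and -0.025 m or y of drawer2 in the frame of unit between -0.091 and -0.083 m) and x of drawer3 in the frame of unit between 0.0515 and 0.06 m and z of drawer3 in the frame of unit between 0 and 0.007 m and (y of drawer3 in the frame of unit between 0.083 and 0.091 m or y of drawer3 in the frame of unit between 0.025 and 0.033 m or y of drawer3 in the frame of unit between -0.033 and -0.025 m or y of drawer3 in the frame of unit between -0.091 and -0.083 m) and x of drawer4 in the frame of unit between 0.0515 and 0.06 m and z of drawer4 in the frame of unit between 0 and 0.007 m and (y of drawer4 in the frame of unit between 0.083 and 0.091 m or y of drawer4 in the frame of unit between 0.025 and 0.033 m or y of drawer4 in the frame of unit between -0.033 and -0.025 m or y of drawer4 in the frame of unit between -0.091 and -0.083 m)), for 0.2 s.
At the end, for the whole second after the job is handed in: every drawer stands upright and at rest in a bay within 5 mm of fully home, and the lock bar is shut (within 3.5 mm of its end) and down in its notch (lift under 2 mm) (all of step 2 and value of joint lockbar below 0.0035 m and value of joint lockbar_lift below 0.002 m and linear speed of each of drawer1, drawer2, drawer3, drawer4 below 0.02 m/s); the robot touches nothing.
It fails at once if a bystander (spanner, jar, crank arm, clip, pedal, hex key, tyre lever) is moved more than 5 cm (distance of any of spanner, jar, crank, clip, pedal, hexkey, tyrelever from where it was at the start of the episode above 0.05 m).
Of drawer1, drawer2, drawer3, drawer4 only 3 to 4 are there at a start; the rules pass over those that are not, and their reading is None.
At some moment in a run one of drawer1, drawer2, drawer3, drawer4 may be knocked a few centimetres aside while the robot is not near it.
Once in a run the grip may slacken for a moment while it holds something.
It also fails if it takes over 210 s, if anything falls off the work surface, if the arm or the gripper's body presses on something with over 40 N, if the wrist force passes 120 N, or if a joint passes its speed limit or range.

## Working session

There is one attempt and no reset: what is moved stays moved. The work goes in short steps, Python scripts to look and compute and a tool call to move; the robot and the scene stay as the last step left them, time stands still between calls to the robot, and variables do not carry over. Pictures are saved under pics/ and viewed, about 12 in all and at most 16, crops included, and the job is handed in when it is done.

Besides the shell and the picture viewer there is one more tool, called in YAML: its name, and indented under it one key for each argument. arm_command: Moves the arm, as the interface text tells. Its arguments: {"type":"object","properties":{"plan":{"type":"array","items":{"type":"array","items":{"type":"array","items":{"type":"number"}}}},"squeeze":{"type":"number"}},"required":["plan"]}

```bash
mkdir -p pics; cat > h.py <<'E'
import numpy as np, cv2
from scipy.spatial.transform import Rotation as R
from station import *
def toW(cam,p):
    return (np.array(calibration(cam)["cam_to_world"])@np.r_[p,1])[:3]
def ray(cam,u,v):
    c=calibration(cam); x=(u-c["cx"])/c["fx"]; y=(v-c["cy"])/c["fy"]
    xd,yd=x,y
    for _ in range(20):
        s=1+c["k1"]*(xd*xd+yd*yd); xd,yd=x/s,y/s
    M=np.array(c["cam_to_world"]); return M[:3,3],M[:3,:3]@np.array([xd,yd,1])
def atz(cam,u,v,z):
    o,d=ray(cam,u,v); return o+d*(z-o[2])/d[2]
def pix(cam,P):
    c=calibration(cam); p=(np.linalg.inv(np.array(c["cam_to_world"]))@np.r_[P,1])[:3]
    x,y=p[0]/p[2],p[1]/p[2]; s=1+c["k1"]*(x*x+y*y)
    return np.array([c["fx"]*x*s+c["cx"],c["fy"]*y*s+c["cy"]])
def save(cam,name):
    im=get_image(cam); cv2.imwrite("pics/"+name,im[:,:,::-1]); return im
E
python3 - <<'E'
from h import *
np.set_printoptions(precision=4,suppress=True)
for c in("top","side"):
    save(c,c+"0.png"); k=calibration(c); print(c,{a:k[a] for a in("fx","cx","cy","k1")},np.array(k["cam_to_world"]).round(3).tolist())
    for n in("drawer1","unit","bay1","bay4","detent","lug","knob_top","spanner","jar"):
        print(n,[(round(d["conf"],2),toW(c,d["at"]).round(4).tolist()) for d in mark_of(c,n)][:6])
print(ctrl.get_obs())
E
```

```text
top {'fx': 441.8771244502105, 'cx': 313.5966284407889, 'cy': 238.10856505090467, 'k1': -0.04622523129266777} [[-0.014, -0.994, 0.106, 0.453], [-1.0, 0.014, -0.001, 0.106], [-0.001, -0.106, -0.994, 1.33], [0.0, 0.0, 0.0, 1.0]]
drawer1 [(0.74, [0.4197, 0.3602, 0.0056]), (0.73, [0.4691, 0.6062, 0.0007]), (0.7, [0.6186, 0.1457, 0.0047]), (0.59, [0.5984, 0.3661, 0.0024])]
unit [(0.65, [0.6006, -0.1487, -0.0016])]
bay1 [(0.76, [0.6206, -0.0626, 0.0045]), (0.71, [0.5979, -0.1758, 0.0014]), (0.65, [0.577, -0.2307, 0.0077])]
bay4 [(0.76, [0.6206, -0.0626, 0.0045]), (0.71, [0.5979, -0.1758, 0.0014]), (0.65, [0.577, -0.2307, 0.0077])]
detent [(0.88, [0.6347, -0.0999, 0.0476])]
lug [(0.56, [0.6194, -0.051, 0.0216])]
knob_top [(0.95, [0.6343, -0.0633, 0.0746])]
spanner [(0.9, [0.5915, -0.3975, 0.0024])]
jar [(0.75, [0.7116, 0.0503, -0.0012])]
side {'fx': 450.2340719007272, 'cx': 319.80409746464494, 'cy': 238.57184525740115, 'k1': -0.08025995307449539} [[-1.0, -0.017, 0.026, 0.535], [-0.031, 0.682, -0.731, 0.892], [-0.005, -0.731, -0.682, 0.84], [0.0, 0.0, 0.0, 1.0]]
drawer1 [(0.93, [0.4429, 0.204
[... 446 characters left out ...]
, (0.87, [0.5954, -0.1781, 0.0018])]
detent [(0.88, [0.6357, -0.0963, 0.0467])]
lug [(0.82, [0.6255, -0.0593, 0.0219])]
knob_top [(0.7, [0.6343, -0.0604, 0.0745])]
spanner [(0.64, [0.5949, -0.3953, 0.0049])]
jar [(0.67, [0.7115, 0.0525, 0.0013])]
{'t': 1.0, 'q': array([ 1.156 ,  0.0527,  1.6129, -0.    ,  1.476 , -0.119 ]), 'dq': array([ 0.0008, -0.0006,  0.0009, -0.0001, -0.0016, -0.001 ]), 'effort': array([ -0.    , -39.3689, -37.0476,   0.    ,   0.0005,   0.    ]), 'tool_pos': array([0.1822, 0.5978, 0.2313]), 'tool_rot': array([ 0.2322,  1.5583, -0.2322]), 'contact_force': array([-0.1623, -0.9917, -0.6385]), 'wrist_torque': array([0.0271, 0.0015, 0.0091]), 'opening': 0.08491776411710053}
```

View pics/top0.png

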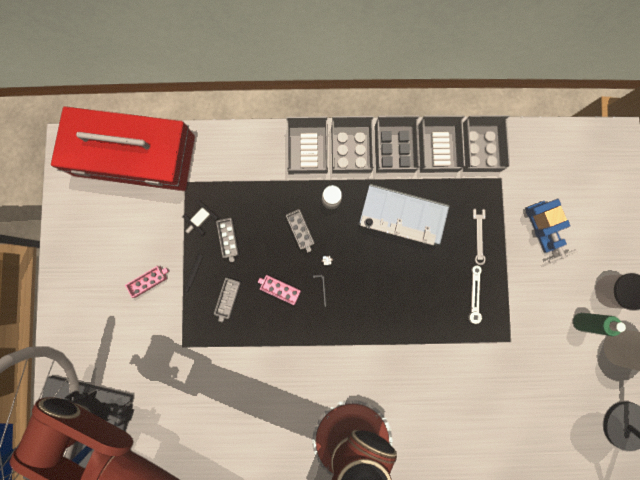

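View pics/side0.png

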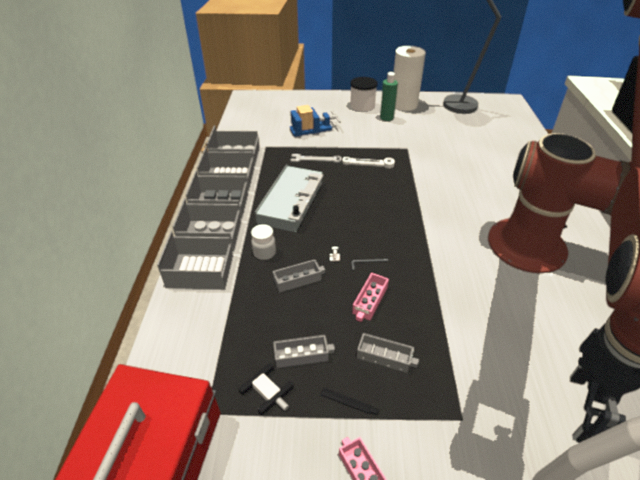

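Top and side views agree: there are three grey drawers at about (228,238), (300,230) and (228,298) in the top view, and the two pink ones are look-alikes. The unit is at (405,215) with its knob at (369,222). Next I fit the unit's pose and the drawer yaws.

```bash
cat >> h.py <<'E'
np.set_printoptions(precision=4,suppress=True)
UL={"detent":(.018,.060,.045),"knob_top":(.006,.096,.070),"lug":(-.00575,.087,.022)}
def unit_pts():
    P=[]
    for c in("top","side"):
        get_image(c)
        for n in("detent","knob_top"):
            d=mark_of(c,n)
            if d: P.append((UL[n],toW(c,d[0]["at"]),n+c))
        for d in mark_of(c,"bay1"):
            P.append((None,toW(c,d["at"]),"bay"+c))
    return P
def fit2(L,W):
    L=np.array(L);W=np.array(W); l=L-L.mean(0); w=W-W.mean(0)
    th=np.arctan2((l[:,0]*w[:,1]-l[:,1]*w[:,0]).sum(),(l*w).sum())
    c,s=np.cos(th),np.sin(th); M=np.array([[c,-s],[s,c]]); t=W.mean(0)-M@L.mean(0)
    return th,t,np.linalg.norm(W-(L@M.T+t),axis=1)
def drawers():
    """grey drawers: fused origin, yaw of +x end (from side & top masks)"""
    out=[]
    for c in("top","side"):
        im=get_image(c); cut=cut_out(c,"drawer1"); mk=[toW(c,d["at"]) for d in mark_of(c,"drawer1")]
        for d in cut:
            m=d["mask"]; rgb=np.median(im[m],0)
            if rgb[0]>1.25*rgb[1] or m.sum()<60: continue
            v,u=np.nonzero(m); 
            W=np.array([atz(c,a,b,.02)[:2] for a,b in zip(u,v)],np.float32)
            (cx,cy),(w,h),a=cv2.minAreaRect(W)
            if w<h: a+=90
            a=(a+90)%180-90
            n=[p for p in mk if np.hypot(p[0]-cx,p[1]-cy)<.05]
            out.append((c,round(d["conf"],2),round(a,1),np.array([cx,cy,max(w,h),min(w,h)]),n[0] if n else None))
    return out
def rows(P,yaw):
    o=ctrl.get_obs(); M=R.from_rotvec(o["tool_rot"]).as_matrix()
    T=np.array([[0,-np.sin(yaw),np.cos(yaw)],[0,np.cos(yaw),np.sin(yaw)],[-1,0,0]])
    d=M.T@(np.array(P)-o["tool_pos"]); r=R.from_matrix(M.T@T).as_rotvec(degrees=True)
    print("shift tool mm",(d*1000).round(1),"turn deg",r.round(2))
E
python3 - <<'E'
from h import *
P=unit_pts(); 
th,t=-.263,np.array([.602,-.148])
for _ in range(3):
    M=np.array([[np.cos(th),-np.sin(th)],[np.sin(th),np.cos(th)]]); L=[];W=[];N=[]
    for l,w,n in P:
        if l is None:
            y=(M.T@(w[:2]-t))[1]; l=(0,[.087,.029,-.029,-.087][np.argmin(abs(np.array([.087,.029,-.029,-.087])-y))])
        L.append(l[:2]);W.append(w[:2]);N.append(n)
    th,t,res=fit2(L,W)
print(th,np.degrees(th),t); print(list(zip(N,(res*1000).round(1))))
for d in drawers(): print(*d)
M=np.array([[np.cos(th),-np.sin(th)],[np.sin(th),np.cos(th)]])
im=cv2.imread("pics/side0.png"); im2=cv2.imread("pics/top0.png")
for I,c in((im,"side"),(im2,"top")):
    for x,y in((0,.1215),(0,-.1215),(.118,.1215),(.118,-.1215)):
        w=np.r_[M@np.array([x,y])+t,.043]; u=pix(c,w); print(c,x,y,u)
        cv2.circle(I,tuple((u*16).astype(int).tolist()),16,(0,0,255),-1,shift=4)
a=cv2.resize(im[150:240,250:340],None,fx=6,fy=6,interpolation=2)
b=cv2.resize(im2[175:255,350:460],None,fx=5,fy=5,interpolation=2)
cv2.imwrite("pics/a.png",a); cv2.imwrite("pics/b.png",b)
E
```

```text
-0.2782842991545533 -15.944515846311928 [ 0.6023 -0.1488]
[('detenttop', np.float64(3.7)), ('knob_toptop', np.float64(2.8)), ('baytop', np.float64(5.6)), ('baytop', np.float64(2.2)), ('baytop', np.float64(2.9)), ('baytop', np.float64(1.2)), ('detentside', np.float64(0.9)), ('knob_topside', np.float64(2.8)), ('bayside', np.float64(5.9)), ('bayside', np.float64(2.5)), ('bayside', np.float64(5.9)), ('bayside', np.float64(2.2))]Traceback (most recent call last):
  File "<stdin>", line 12, in <module>
  File "h.py", line 46, in drawers
    W=np.array([atz(c,a,b,.02)[:2] for a,b in zip(u,v)],np.float32)
                ~~~^^^^^^^^^^^
  File "h.py", line 13, in atz
    o,d=ray(cam,u,v); return o+d*(z-o[2])/d[2]
        ~~~^^^^^^^^^
  File "h.py", line 7, in ray
    c=calibration(cam); x=(u-c["cx"])/c["fx"]; y=(v-c["cy"])/c["fy"]
ValueError: time passes only in moves, steps and waits
```

```bash
python3 - <<'E'
s=open('h.py').read()
s=s.replace("from station import *\n","from station import *\nfrom functools import lru_cache\ncalibration=lru_cache(None)(calibration)\n")
open('h.py','w').write(s)
E
python3 - <<'E'
from h import *
for d in drawers(): print(*d)
th=-.278;t=np.array([.6023,-.1488])
M=np.array([[np.cos(th),-np.sin(th)],[np.sin(th),np.cos(th)]])
im=cv2.imread("pics/side0.png"); im2=cv2.imread("pics/top0.png")
for I,c in((im,"side"),(im2,"top")):
    for x,y in((0,.1215),(0,-.1215),(.118,.1215),(.118,-.1215)):
        w=np.r_[M@np.array([x,y])+t,.043]; u=pix(c,w); print(c,x,y,u)
        I[int(round(u[1])),int(round(u[0]))]=(0,0,255)
a=cv2.resize(im[155:240,250:340],None,fx=6,fy=6,interpolation=0)
b=cv2.resize(im2[175:255,350:460],None,fx=5,fy=5,interpolation=0)
a=cv2.copyMakeBorder(a,0,0,0,0,0); o=np.zeros((520,1100,3),np.uint8); o[:510,:540]=a; o[:400,545:1095]=b
cv2.imwrite("pics/a.png",cv2.resize(o,(800,378),interpolation=3))
E
```

```text
top 0.88 23.1 [0.6134 0.1446 0.1244 0.0435] [0.6194 0.1491 0.0049]
top 0.58 10.6 [0.5878 0.3621 0.1306 0.0496] [0.5974 0.3666 0.0039]
top 0.56 -19.2 [0.4128 0.3655 0.1227 0.0496] [0.4161 0.3627 0.0049]
top 0.19 73.9 [ 0.6568 -0.1656  0.2501  0.132 ] None
side 0.77 11.5 [0.5896 0.3605 0.1219 0.0634] [0.5961 0.3632 0.0027]
side 0.77 -18.4 [0.412  0.362  0.1277 0.0664] [ 0.4205  0.3619 -0.0001]
side 0.64 22.9 [0.6149 0.1439 0.1286 0.0718] [0.6219 0.1473 0.0036]
side 0 0.1215 [294.7463 220.6695]
side 0 -0.1215 [321.7029 171.75  ]
side 0.118 0.1215 [254.849  212.4298]
side 0.118 -0.1215 [286.0449 165.4467]
top 0 0.1215 [359.9933 221.8567]
top 0 -0.1215 [439.9802 243.31  ]
top 0.118 0.1215 [369.8976 183.9082]
top 0.118 -0.1215 [449.1031 205.067 ]
```

View pics/a.png

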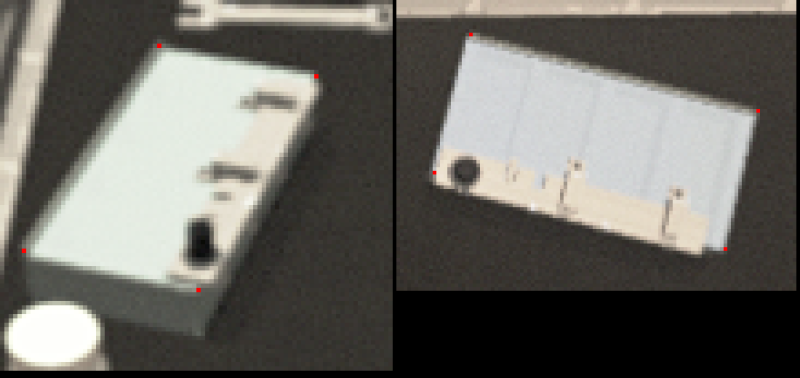

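```bash
python3 - <<'E'
from h import *
th=-.278;t=np.array([.6023,-.1488])
im={c:cv2.cvtColor(cv2.imread(f"pics/{c}0.png"),cv2.COLOR_BGR2GRAY).astype(np.float32) for c in("top","side")}
from scipy.ndimage import map_coordinates as mc
def edge(c,a,n,span,z=.043,lo=-.012,hi=.012):
    # sample across edge line a0->a1 in unit frame, normal n; return offset(mm) of strongest gradient at 2 ends
    M=np.array([[np.cos(th),-np.sin(th)],[np.sin(th),np.cos(th)]])
    s=np.linspace(*span,25); o=np.linspace(lo,hi,49); res=[]
    for k in s:
        p=np.array(a[0])*(1-k)+np.array(a[1])*k
        uv=np.array([pix(c,np.r_[M@(p+q*np.array(n))+t,z]) for q in o])
        g=mc(im[c],[uv[:,1],uv[:,0]],order=1); d=np.gradient(cv2.GaussianBlur(g.reshape(1,-1),(0,0),2).ravel())
        i=np.argmax(abs(d)); res.append(o[i]*1000)
    res=np.array(res); f=np.polyfit(s-.5,res,1); r=res-np.polyval(f,s-.5); k=abs(r)<2; f=np.polyfit(s[k]-.5,res[k],1)
    print(c,a,"mid off %.2f mm, slope %.2f mm/len, n=%d"%(f[1],f[0],k.sum()), np.median(res))
for c in("top","side"):
    edge(c,((.118,-.1215),(.118,.1215)),(1,0),(.1,.9))
    edge(c,((.03,.1215),(.118,.1215)),(0,1),(.1,.9))
    edge(c,((.03,-.1215),(.118,-.1215)),(0,1),(.1,.9))
    edge(c,((0,-.1215),(0,.1215)),(1,0),(.02,.98),z=.0055)
M=np.array([[np.cos(th),-np.sin(th)],[np.sin(th),np.cos(th)]])
for c in im:  # knob blob -> centroid at mid-height z=.061
    u0=pix(c,np.r_[M@np.array([.006,.096])+t,.061]); x,y=u0.round().astype(int)
    w=im[c][y-9:y+10,x-9:x+10]; m=(w<75).astype(np.uint8)
    n,lab,st,ce=cv2.connectedComponentsWithStats(m); l=lab[9,9]
    print(c,u0,st[l],ce[l]+[x-9,y-9], M.T@(atz(c,*(ce[l]+[x-9,y-9]),.063 if c=="side" else .07)[:2]-t))
E
```

```text
top ((0.118, -0.1215), (0.118, 0.1215)) mid off -0.04 mm, slope 1.63 mm/len, n=24 0.0
top ((0.03, 0.1215), (0.118, 0.1215)) mid off 2.18 mm, slope -0.47 mm/len, n=25 2.0
top ((0.03, -0.1215), (0.118, -0.1215)) mid off 0.82 mm, slope -0.09 mm/len, n=25 1.0000000000000009
top ((0, -0.1215), (0, 0.1215)) mid off -3.91 mm, slope -0.23 mm/len, n=23 -4.0
side ((0.118, -0.1215), (0.118, 0.1215)) mid off -3.50 mm, slope 0.00 mm/len, n=13 -3.4999999999999996
side ((0.03, 0.1215), (0.118, 0.1215)) mid off 2.60 mm, slope -0.74 mm/len, n=25 2.5000000000000004
side ((0.03, -0.1215), (0.118, -0.1215)) mid off -0.46 mm, slope -0.42 mm/len, n=25 -0.5000000000000004
side ((0, -0.1215), (0, 0.1215)) mid off 8.93 mm, slope 0.15 mm/len, n=10 9.000000000000002
top [369.6504 221.2732] [ 5  7  6  6 31] [368.5484 221.5806] [0.0027 0.0996]
side [295.6012 209.4218] [ 6  6  6  9 40] [295.625 210.575] [0.0033 0.1029]
```

```bash
cat >> h.py <<'E'
TH=-.282; T0=np.array([.6009,-.1463])
MU=np.array([[np.cos(TH),-np.sin(TH)],[np.sin(TH),np.cos(TH)]])
def U2W(x,y,z): return np.r_[MU@np.array([x,y])+T0,z+.003]
def tcpU():
    o=ctrl.get_obs(); p=o["tool_pos"]; return np.r_[MU.T@(p[:2]-T0),p[2]-.003]*1000
E
python3 -c "
from h import *
rows((.6335,-.057,.15),TH)"
```

```text
shift tool mm [  81.3 -494.8  622.6] turn deg [-0.79 -0.    0.  ]
```

arm_command:
  plan:
    - [[0,-0.024,0.031,0,0,0,0.06],[0,-0.024,0.031,0,0,0,0.06],[0,-0.024,0.031,0,0,0,0.06],[0,-0.024,0.031,0,0,0,0.06],[0,-0.024,0.031,0,0,0,0.06],[0,-0.024,0.031,0,0,0,0.06],[0,-0.024,0.031,0,0,0,0.06],[0,-0.024,0.031,0,0,0,0.06],[0,-0.024,0.031,0,0,0,0.06],[0,-0.024,0.031,0,0,0,0.06],[0,-0.024,0.031,0,0,0,0.06],[0,-0.024,0.031,0,0,0,0.06],[0,-0.024,0.031,0,0,0,0.06],[0,-0.024,0.031,0,0,0,0.06],[0,-0.024,0.031,0,0,0,0.06],[0,-0.024,0.031,0,0,0,0.06],[0,-0.024,0.031,0,0,0,0.06],[0,-0.024,0.031,0,0,0,0.06],[0,-0.024,0.031,0,0,0,0.06]]
  squeeze: 40

```text
t: 3.43
tool_pos: [0.6303, -0.0307, 0.2335]
tool_rot: [0.227, 1.551, -0.216]
contact_force: [0.7, -0.4, 0.2]
opening: 0.0599
```

```bash
python3 -c "
from h import *
rows((.6335,-.057,.11),TH)"
```

```text
shift tool mm [123.3 -25.4   9.5] turn deg [-0.03  0.43 -0.5 ]
```

arm_command:
  plan:
    - [[0.03,-0.013,0.005,0,0.4,-0.5,0.05],[0.03,-0.012,0.005,0,0,0,0.05],[0.03,0,0,0,0,0,0.05],[0.03,0,0,0,0,0,0.05],[0,0,0,0,0,0,0.05]]

```text
t: 3.85
tool_pos: [0.6411, -0.0698, 0.1135]
tool_rot: [0.228, 1.547, -0.233]
contact_force: [-2.3, 0.0, -1.6]
opening: 0.0501
```

```bash
python3 - <<'E'
from h import *
rows((.6335,-.057,.055),TH); print(tcpU())
for c in("top","side"):
    I=save(c,c+"1.png"); 
    d=mark_of(c,"knob_top"); print([(x["conf"],toW(c,x["at"])) for x in d])
I=cv2.imread("pics/side1.png")[120:250,230:360]; cv2.imwrite("pics/s1c.png",cv2.resize(I,None,fx=4.5,fy=4.5,interpolation=2))
E
```

```text
shift tool mm [ 58.4  10.1 -11.7] turn deg [-0.66  0.69  0.09]
[ 17.3112  84.6571 110.5469]
[(0.66, array([ 0.635 , -0.0631,  0.0716]))]
[(0.93, array([ 0.6379, -0.058 ,  0.0733]))]
```

View pics/s1c.png

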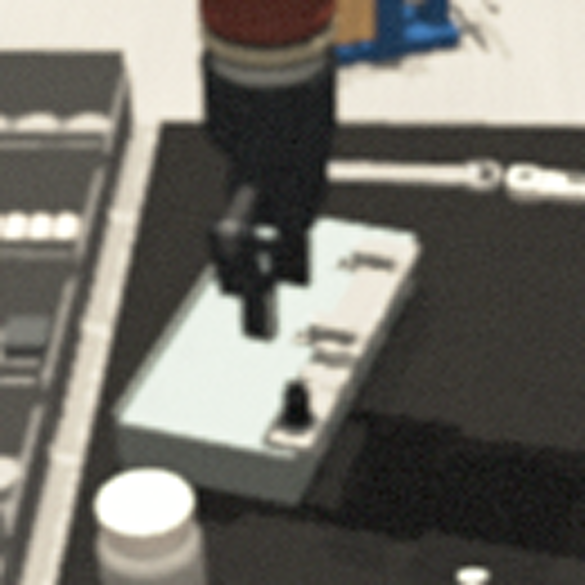

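arm_command:
  plan:
    - [[0,0.007,-0.01,-0.6,0.6,0,0.05],[0.01,0,0,0,0,0,0.05],[0.01,0,0,0,0,0,0.05],[0.01,0,0,0,0,0,0.05],[0.008,0,0,0,0,0,0.05],[0,0,0,0,0,0,0.05],[0,0,0,0,0,0,0.05]]

```text
t: 4.63
tool_pos: [0.6443, -0.0585, 0.092]
tool_rot: [0.214, 1.528, -0.219]
contact_force: [-0.1, 0.6, 0.4]
opening: 0.0499
```

```bash
python3 -c "
from h import *
rows((.635,-.059,.056),TH)"
```

```text
shift tool mm [35.7 -3.1 -9.9] turn deg [ 0.27  1.81 -0.06]
```

arm_command:
  plan:
    - [[0.01,-0.001,-0.006,0,1,0,0.05],[0.01,-0.001,-0.006,0,1,0,0.05],[0.01,-0.001,-0.003,0,0.5,0,0.05],[0.01,-0.001,-0.003,0,0.5,0,0.05],[0.002,0,0,0,0,0,0.05]]

```text
t: 5.05
tool_pos: [0.6242, -0.0577, 0.0458]
tool_rot: [0.222, 1.586, -0.215]
contact_force: [-3.0, 1.6, 13.4]
opening: 0.0504
```

```bash
python3 -c "
from h import *
rows((.635,-.059,.056),TH)"
```

```text
shift tool mm [-10.5   1.7  10.5] turn deg [ 0.25 -1.51 -0.04]
```

arm_command:
  plan:
    - [[-0.01,0.001,0.01,0,-1.5,0,0.05],[0,0,0,0,0,0,0.05],[0,0,0,0,0,0,0.05]]

```text
t: 5.3
tool_pos: [0.6339, -0.0597, 0.054]
tool_rot: [0.219, 1.561, -0.218]
contact_force: [0.4, -0.2, -0.6]
opening: 0.0497
```

```bash
python3 -c "
from h import *
rows((.635,-.059,.056),TH)"
```

```text
shift tool mm [-2.   1.   0.8] turn deg [ 0.22 -0.09 -0.03]
```

arm_command:
  plan:
    - [[-0.001,0.001,0.001,0,0,0,0.01],[0,0,0,0,0,0,0.01],[0,0,0,0,0,0,0.01],[0,0,0,0,0,0,0.01],[0,0,0,0,0,0,0.01],[0,0,0,0,0,0,0.01]]
  squeeze: 40

```text
t: 5.8
tool_pos: [0.6364, -0.0579, 0.0563]
tool_rot: [0.22, 1.559, -0.216]
contact_force: [0.6, 0.3, -0.1]
opening: 0.0162
```

```bash
python3 -c "
from h import *
print(tcpU(),ctrl.get_obs())"
```

```text
[ 9.5281 94.7466 53.3028] {'t': 5.8, 'q': array([-0.2084,  0.246 ,  1.706 ,  0.0031,  1.1885, -1.5023]), 'dq': array([ 0.0011, -0.0009,  0.0012,  0.0001, -0.0015,  0.0002]), 'effort': array([ -0.2171, -43.6629, -32.8704,  -0.0903,   0.0337,  -0.0107]), 'tool_pos': array([ 0.6364, -0.0579,  0.0563]), 'tool_rot': array([ 0.2205,  1.5585, -0.2161]), 'contact_force': array([ 0.6267,  0.2798, -0.0924]), 'wrist_torque': array([-0.0198, -0.006 , -0.0261]), 'opening': 0.016173801481463496}
```

arm_command:
  plan:
    - [[0,0,0,0,0,0,0],[0,0,0,0,0,0,0],[0,0,0,0,0,0,0]]

```text
t: 6.05
tool_pos: [0.6364, -0.058, 0.0563]
tool_rot: [0.221, 1.558, -0.216]
contact_force: [-0.3, 0.4, -0.6]
opening: 0.0162
```

```bash
python3 - <<'E'
from h import *
print(tcpU())
save("side","s2.png"); I=cv2.imread("pics/s2.png")[150:250,240:340]; save("top","t2.png");J=cv2.imread("pics/t2.png")[180:260,340:420]
cv2.imwrite("pics/s2c.png",np.hstack([cv2.resize(I,(400,400),interpolation=2),cv2.resize(J,(400,400),interpolation=2)]))
E
```

```text
[ 9.551  94.7145 53.3328]
```

View pics/s2c.png

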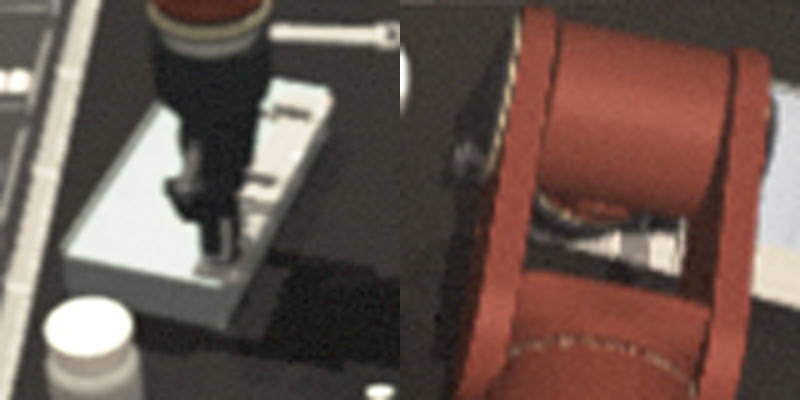

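arm_command:
  plan:
    - [[-0.008,0,0,0,0,0,0],[0,0,0,0,0,0,0],[0,0,0,0,0,0,0]]

```text
t: 6.4
tool_pos: [0.6363, -0.0581, 0.0639]
tool_rot: [0.22, 1.558, -0.216]
contact_force: [0.8, 0.0, -3.9]
opening: 0.0162
```

```bash
python3 -c "
from h import *
print(tcpU())"
```

```text
[ 9.4851 94.576  60.9062]
```

arm_command:
  plan:
    - [[0,0.008,0,0,0,0,0],[0,0,0,0,0,0,0],[0,0.008,0,0,0,0,0],[0,0,0,0,0,0,0],[0,0.008,0,0,0,0,0],[0,0,0,0,0,0,0],[0,0,0,0,0,0,0]]

```text
t: 6.98
tool_pos: [0.6429, -0.0351, 0.0629]
tool_rot: [0.216, 1.559, -0.221]
contact_force: [0.1, -3.0, -1.9]
opening: 0.0163
```

```bash
python3 -c "
from h import *
print(tcpU())"
```

```text
[  9.4187 118.4948  59.8741]
```

arm_command:
  plan:
    - [[0.007,0,0,0,0,0,0],[0,0,0,0,0,0,0],[0,0,0,0,0,0,0.04],[0,0,0,0,0,0,0.04],[0,0,0,0,0,0,0.04]]

```text
t: 7.4
tool_pos: [0.6435, -0.0335, 0.0565]
tool_rot: [0.217, 1.559, -0.219]
contact_force: [-0.1, 1.0, -0.0]
opening: 0.0398
```

```bash
python3 -c "
from h import *
print(tcpU())"
```

```text
[  9.4861 120.2259  53.4981]
```

```bash
sed -i 's/^TH=.*/TH=-.282; T0=np.array([.6005,-.1475])/' h.py; cat >> h.py <<'E'
def D(x,y,yawdeg,z=.009,off=-.038):
    a=np.radians(yawdeg); rows((x+off*np.cos(a),y+off*np.sin(a),z),a)
E
python3 -c "
from h import *
D(.6204,.147,23,.1)"
```

```text
shift tool mm [ -43.7  143.3 -101.3] turn deg [-38.93   0.02   0.07]
```

arm_command:
  plan:
    - [[-0.03,0,0,0,0,0,0.05],[-0.03,0,0,0,0,0,0.06],[-0.02,0,0,0,0,0,0.065],[0,0,0,0,0,0,0.065]]

```text
t: 7.73
tool_pos: [0.6416, -0.0312, 0.1358]
tool_rot: [0.22, 1.566, -0.216]
contact_force: [0.8, -0.3, 0.8]
opening: 0.0651
```

```bash
python3 - <<'E'
from h import *
for c in("top","side"):
    get_image(c)
    for n in("lug","knob_top","clip","jar"): print(n,[(round(d["conf"],2),toW(c,d["at"]),MU.T@(toW(c,d["at"])[:2]-T0)) for d in mark_of(c,n)][:1])
D(.6204,.147,23,.1)
E
```

```text
lug [(0.57, array([ 0.6254, -0.0313,  0.0224]), array([-0.0085,  0.1185]))]
knob_top [(0.56, array([ 0.6387, -0.0397,  0.073 ]), array([0.0067, 0.1141]))]
clip [(0.71, array([ 0.6415, -0.038 ,  0.0744]), array([0.0089, 0.1166]))]
jar [(0.76, array([0.7107, 0.0508, 0.0049]), array([0.0507, 0.2211]))]
lug [(0.76, array([ 0.6304, -0.0352,  0.0234]), array([-0.0025,  0.1162]))]
knob_top [(0.63, array([ 0.6406, -0.0381,  0.0711]), array([0.008 , 0.1163]))]
clip [(0.71, array([0.6595, 0.4485, 0.0015]), array([-0.1092,  0.5889]))]
jar [(0.93, array([0.714 , 0.0539, 0.0015]), array([0.053 , 0.2251]))]
shift tool mm [ 30.8 142.5 -95. ] turn deg [-38.93  -0.91  -0.29]
```

arm_command:
  plan:
    - [[0,0.034,-0.023,0,0,0,0.065],[0,0.034,-0.023,0,0,0,0.065],[0,0.034,-0.023,0,0,0,0.065],[0,0.034,-0.023,0,0,0,0.065],[0,0,0,0,0,0,0.065],[0,0,0,-6.5,0,0,0.065],[0,0,0,-6.5,0,0,0.065],[0,0,0,-6.5,0,0,0.065],[0,0,0,-6.5,0,0,0.065],[0,0,0,-6.5,0,0,0.065],[0,0,0,-6.5,0,0,0.065],[0,0,0,0,0,0,0.065],[0,0,0,0,0,0,0.065]]

```text
t: 9.32
tool_pos: [0.5845, 0.1295, 0.1268]
tool_rot: [-0.334, 1.562, 0.345]
contact_force: [0.2, -0.4, 0.3]
opening: 0.0651
```

```bash
python3 -c "
from h import *
D(.6204,.147,23,.06)"
```

```text
shift tool mm [66.8  1.3  3. ] turn deg [ 1.74 -0.93 -0.61]
```

arm_command:
  plan:
    - [[0.033,0.001,0.003,1.7,-0.9,-0.6,0.065],[0.033,0,0,0,0,0,0.065],[0,0,0,0,0,0,0.065],[0,0,0,0,0,0,0.065]]

```text
t: 9.65
tool_pos: [0.5893, 0.1311, 0.0621]
tool_rot: [-0.306, 1.543, 0.305]
contact_force: [0.2, 0.7, 0.9]
opening: 0.0649
```

```bash
python3 - <<'E'
from h import *
D(.6204,.147,23,.009)
for c in("top","side"):
    get_image(c); print([toW(c,d["at"]) for d in mark_of(c,"drawer1")])
E
```

```text
shift tool mm [53.1  2.5 -3.5] turn deg [-0.66  0.34  0.13]
[array([0.5996, 0.3628, 0.0041]), array([0.4186, 0.3593, 0.0048]), array([ 0.4669,  0.6045, -0.001 ]), array([0.711 , 0.053 , 0.0017]), array([0.4417, 0.2076, 0.0049])]
[array([0.4673, 0.6039, 0.0019]), array([0.5965, 0.3631, 0.0026]), array([ 0.4405,  0.2051, -0.0041]), array([0.421 , 0.3632, 0.0002]), array([0.6218, 0.147 , 0.0045])]
```

Drawer A hasn't moved. I'll descend and grip it.

arm_command:
  plan:
    - [[0.025,0.002,-0.003,-0.6,0.3,0.1,0.065],[0.015,0,0,0,0,0,0.065],[0,0,0,0,0,0,0.065],[0.01,0,0,0,0,0,0.065],[0,0,0,0,0,0,0.065],[0,0,0,0,0,0,0.065]]

```text
t: 10.35
tool_pos: [0.596, 0.1328, 0.0244]
tool_rot: [-0.315, 1.524, 0.311]
contact_force: [-0.3, 0.6, -0.2]
opening: 0.0649
```

```bash
python3 - <<'E'
from h import *
D(.6208,.147,23,.009)
E
```

```text
shift tool mm [ 15.1   3.5 -10. ] turn deg [-0.06  1.29  0.42]
```

arm_command:
  plan:
    - [[0.014,0.003,-0.01,0,1.3,0.4,0.065],[0,0,0,0,0,0,0.065],[0,0,0,0,0,0,0.065]]

```text
t: 10.6
tool_pos: [0.5868, 0.1318, 0.0114]
tool_rot: [-0.314, 1.546, 0.313]
contact_force: [0.3, -0.2, 0.2]
opening: 0.0648
```

```bash
python3 - <<'E'
from h import *
D(.6208,.147,23,.009)
E
```

```text
shift tool mm [ 2.4  0.7 -0.8] turn deg [-0.07  0.08  0.05]
```

arm_command:
  plan:
    - [[0.001,0.001,0,0,0,0,0.035],[0,0,0,0,0,0,0.035],[0,0,0,0,0,0,0.035],[0,0,0,0,0,0,0.035],[0,0,0,0,0,0,0.035],[0,0,0,0,0,0,0.035]]
  squeeze: 70

```text
t: 11.1
tool_pos: [0.5861, 0.1327, 0.0106]
tool_rot: [-0.315, 1.547, 0.313]
contact_force: [-1.7, -0.0, -0.6]
opening: 0.043
```

arm_command:
  plan:
    - [[-0.025,0,0,0,0,0,0.035],[0,0,0,0,0,0,0.035],[-0.025,0,0,0,0,0,0.035],[0,0,0,0,0,0,0.035]]

```text
t: 11.43
tool_pos: [0.5841, 0.1326, 0.0589]
tool_rot: [-0.314, 1.552, 0.314]
contact_force: [1.5, 0.7, 0.0]
opening: 0.0429
```

```bash
python3 - <<'E'
from h import *
rows(U2W(-.113,-.087,.062),TH)
for c in("top","side"):
    save(c,c+"3.png"); print([toW(c,d["at"]) for d in mark_of(c,"drawer1")])
    cut=[d for d in cut_out(c,"clip")][:2]
    for d in cut: v,u=np.nonzero(d["mask"]); print("clip",d["conf"],u.mean(),v.mean(),atz(c,u.mean(),v.mean(),.02))
I=cv2.imread("pics/side3.png")[180:380,220:440]; cv2.imwrite("pics/s3c.png",cv2.resize(I,None,fx=3.5,fy=3,interpolation=2))
E
```

```text
shift tool mm [  -5.3 -260.6 -236.6] turn deg [39.09 -0.23  0.05]
[array([0.445 , 0.2091, 0.0074]), array([0.47  , 0.6104, 0.0007]), array([0.4174, 0.3634, 0.005 ])]
[array([0.6121, 0.1431, 0.0428]), array([0.5934, 0.363 , 0.0041]), array([ 0.4404,  0.2053, -0.0032]), array([0.4677, 0.6065, 0.    ]), array([ 0.4203,  0.3638, -0.0012]), array([0.4958, 0.4649, 0.0065])]
clip 0.67 333.67816091954023 254.93103448275863 [0.5288 0.0736 0.02  ]
```

View pics/s3c.png

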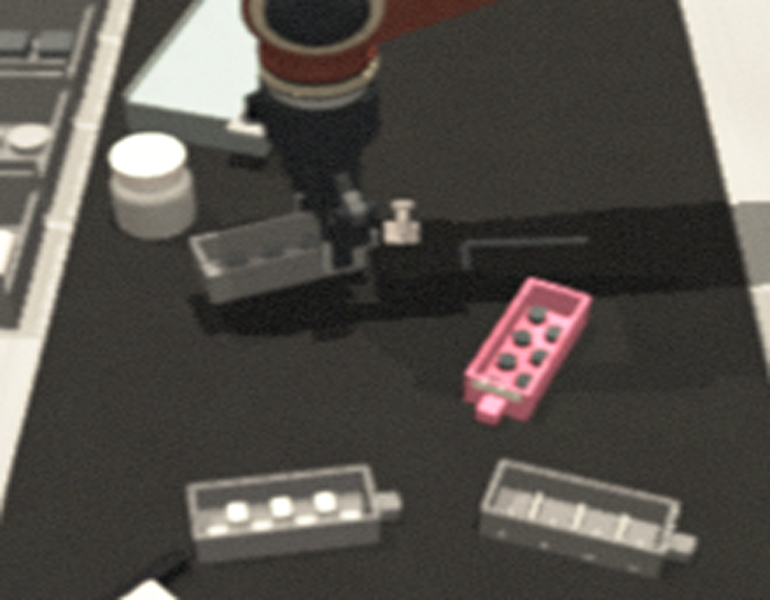

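arm_command:
  plan:
    - [[-0.005,0,-0.03,0,0,0,0.035],[0,0,-0.03,0,0,0,0.035],[0,0,0,6.5,0,0,0.035],[0,0,0,6.5,0,0,0.035],[0,0,0,6.5,0,0,0.035],[0,0,0,6.5,0,0,0.035],[0,0,0,6.5,0,0,0.035],[0,0,0,6,0,0,0.035],[0,0,0,0,0,0,0.035],[0,0,0,0,0,0,0.035]]

```text
t: 12.57
tool_pos: [0.5134, 0.107, 0.0462]
tool_rot: [0.231, 1.592, -0.245]
contact_force: [0.5, -0.3, -1.0]
opening: 0.0421
```

```bash
python3 - <<'E'
from h import *
rows(U2W(-.113,-.087,.05),TH); print(ctrl.get_obs()["contact_force"])
E
```

```text
shift tool mm [  -4.1 -306.4   47.4] turn deg [-1.15 -1.88  0.77]
[ 0.5068 -0.2999 -1.028 ]
```

arm_command:
  plan:
    - [[-0.035,0,-0.005,-1,-1.9,0.8,0.035],[0,0,0,0,0,0,0.035],[0,-0.038,0.007,0,0,0,0.035],[0,-0.038,0.007,0,0,0,0.035],[0,-0.038,0.007,0,0,0,0.035],[0,-0.038,0.007,0,0,0,0.035],[0,-0.038,0.005,0,0,0,0.035],[0,-0.038,0.005,0,0,0,0.035],[0,0,0,0,0,0,0.035],[0,0,0,0,0,0,0.035]]

```text
t: 13.4
tool_pos: [0.486, -0.1301, 0.0819]
tool_rot: [0.197, 1.557, -0.199]
contact_force: [0.7, 0.4, -1.4]
opening: 0.0428
```

```bash
python3 - <<'E'
from h import *
rows(U2W(-.113,-.087,.012),TH); print(ctrl.get_obs()["contact_force"])
E
```

```text
shift tool mm [ 66.9 -71.8  -0.6] turn deg [1.7  0.27 0.04]
[ 0.7358  0.3549 -1.4292]
```

arm_command:
  plan:
    - [[0,-0.036,0,0,0,0,0.035],[0,-0.036,0,1.7,0.3,0,0.035],[0,0,0,0,0,0,0.035],[0.035,0,0,0,0,0,0.035],[0,0,0,0,0,0,0.035],[0.02,0,0,0,0,0,0.035],[0,0,0,0,0,0,0.035],[0,0,0,0,0,0,0.035]]

```text
t: 14.07
tool_pos: [0.4727, -0.1981, 0.0293]
tool_rot: [0.208, 1.555, -0.21]
contact_force: [0.1, -0.1, -0.8]
opening: 0.0431
```

```bash
python3 - <<'E'
from h import *
rows(U2W(-.113,-.087,.012),TH); print(ctrl.get_obs()["contact_force"])
for c in("top","side"):
    save(c,c+"4.png"); print([toW(c,d["at"]) for d in mark_of(c,"drawer1")])
I=cv2.imread("pics/side4.png")[140:260,240:400]; cv2.imwrite("pics/s4c.png",cv2.resize(I,None,fx=5,fy=5,interpolation=2))
E
```

```text
shift tool mm [14.3 -2.8 -4.5] turn deg [0.92 0.34 0.02]
[ 0.0543 -0.0834 -0.781 ]
[array([0.4442, 0.21  , 0.0063]), array([ 0.468 ,  0.6054, -0.0018]), array([0.5994, 0.3627, 0.0047]), array([0.4178, 0.362 , 0.0097]), array([ 0.5061, -0.2046,  0.0207]), array([0.5271, 0.0658, 0.0023])]
[array([0.4207, 0.3633, 0.0007]), array([ 0.5087, -0.2083,  0.0203]), array([ 0.4711,  0.6052, -0.0025]), array([0.5944, 0.3584, 0.0037]), array([ 0.4366,  0.2042, -0.0011])]
```

View pics/s4c.png

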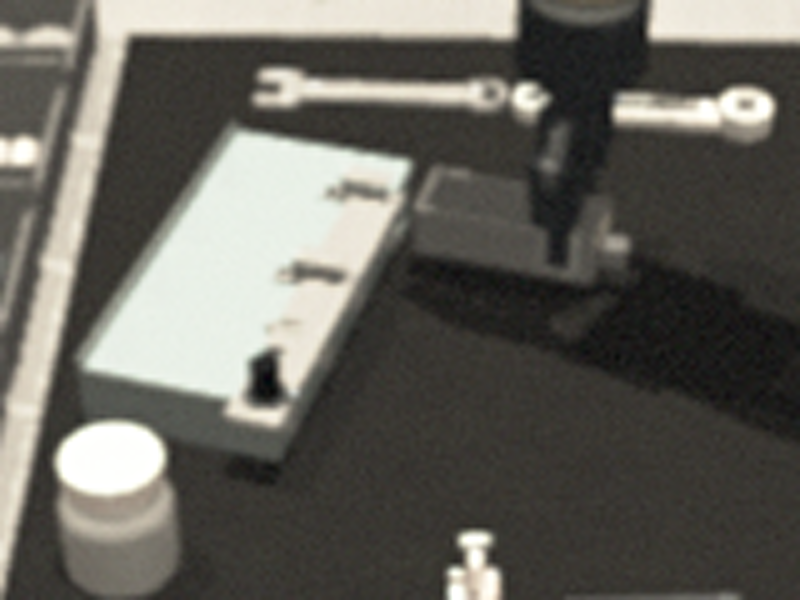

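arm_command:
  plan:
    - [[0.014,-0.003,-0.002,0.9,0.3,0,0.035],[0,0,0,0,0,0,0.035],[0,0,0,0,0,0,0.035]]

```text
t: 14.52
tool_pos: [0.4717, -0.202, 0.0173]
tool_rot: [0.22, 1.553, -0.225]
contact_force: [0.6, -0.3, -1.1]
opening: 0.043
```

```bash
python3 - <<'E'
from h import *
rows(U2W(-.090,-.087,.012),TH); print(tcpU())
E
```

```text
shift tool mm [ 2.5  1.2 18.5] turn deg [-0.08  0.37  0.13]
[-108.4964  -88.1957   14.337 ]
```

arm_command:
  plan:
    - [[0.002,0.001,0.01,0,0.3,0,0.035],[0,0,0,0,0,0,0.035],[0,0,0.012,0,0,0,0.035],[0,0,0,0,0,0,0.035],[0,0,0,0,0,0,0.035]]

```text
t: 14.93
tool_pos: [0.4922, -0.2073, 0.015]
tool_rot: [0.222, 1.561, -0.224]
contact_force: [-0.1, 0.3, -1.0]
opening: 0.0432
```

```bash
python3 - <<'E'
from h import *
rows(U2W(-.060,-.087,.012),TH); print(tcpU())
E
```

```text
shift tool mm [-0.1  0.7 27.4] turn deg [-0.12 -0.09  0.11]
[-87.4262 -87.5982  11.9549]
```

arm_command:
  plan:
    - [[0,0,0.014,0,0,0,0.035],[0,0,0,0,0,0,0.035],[0,0,0.014,0,0,0,0.035],[0,0,0,0,0,0,0.035],[0,0,0,0,0,0,0.035]]

```text
t: 15.35
tool_pos: [0.5154, -0.2137, 0.0142]
tool_rot: [0.223, 1.567, -0.223]
contact_force: [-0.2, 1.1, -2.4]
opening: 0.0428
```

```bash
python3 - <<'E'
from h import *
rows(U2W(-.028,-.087,.012),TH); print(tcpU())
E
```

```text
shift tool mm [-1.   0.4 35.3] turn deg [-0.1  -0.41  0.05]
[-63.3241 -87.3     11.2246]
```

arm_command:
  plan:
    - [[-0.001,0,0.014,0,-0.3,0,0.035],[0,0,0,0,0,0,0.035],[0,0,0.014,0,0,0,0.035],[0,0,0,0,0,0,0.035],[0,0,0.005,0,0,0,0.035],[0,0,0,0,0,0,0.035]]

```text
t: 15.85
tool_pos: [0.5408, -0.221, 0.0142]
tool_rot: [0.223, 1.57, -0.222]
contact_force: [0.5, -0.6, -1.1]
opening: 0.0427
```

```bash
python3 - <<'E'
from h import *
print(tcpU())
for c in("top","side"):
    save(c,c+"5.png"); print([(MU.T@(toW(c,d["at"])[:2]-T0),toW(c,d["at"])) for d in mark_of(c,"drawer1")])
I=cv2.imread("pics/side5.png")[140:260,240:400]; cv2.imwrite("pics/s5c.png",cv2.resize(I,None,fx=5,fy=5,interpolation=2))
E
```

```text
[-36.8728 -87.1563  11.209 ]
[(array([-0.1447,  0.4923]), array([0.5985, 0.3656, 0.0023])), (array([-0.251 ,  0.2985]), array([0.4424, 0.2091, 0.0072])), (array([-0.3156,  0.4419]), array([0.4204, 0.3648, 0.0051])), (array([-0.336 ,  0.6871]), array([0.469 , 0.6059, 0.0009]))]
[(array([-0.3388,  0.686 ]), array([ 0.466 ,  0.6057, -0.0023])), (array([-0.1454,  0.4884]), array([0.5967, 0.3621, 0.0028])), (array([ 0.001 , -0.0867]), array([ 0.5774, -0.2311,  0.0043])), (array([-0.3165,  0.4366]), array([0.418 , 0.3599, 0.0024])), (array([-0.2487,  0.2926]), array([ 0.443 ,  0.2027, -0.0007]))]
```

View pics/s5c.png

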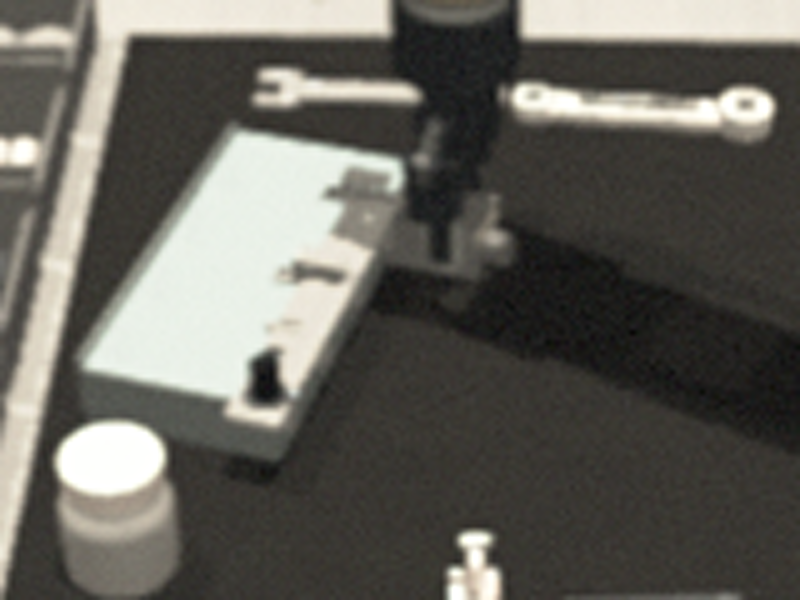

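arm_command:
  plan:
    - [[0,0,0.009,0,0,0,0.035],[0,0,0,0,0,0,0.035],[0,0,0,0,0,0,0.058],[0,0,0,0,0,0,0.058],[0,0,0,0,0,0,0.058],[0,0,0,0,0,0,0.058]]

```text
t: 16.55
tool_pos: [0.5495, -0.2233, 0.0142]
tool_rot: [0.224, 1.571, -0.222]
contact_force: [-0.5, -1.0, 0.0]
opening: 0.0584
```

```bash
python3 - <<'E'
from h import *
print(tcpU()); rows(U2W(-.100,-.087,.014),TH)
E
```

```text
[-27.9129 -87.0527  11.1964]
shift tool mm [ -2.   -0.  -72.1] turn deg [-0.08 -0.65  0.02]
```

arm_command:
  plan:
    - [[-0.001,0,-0.024,0,-0.3,0,0.058],[0,0,0,0,0,0,0.058],[-0.001,0,-0.024,0,0,0,0.058],[0,0,0,0,0,0,0.058],[-0.001,0,-0.024,0,0,0,0.058],[0,0,0,0,0,0,0.058],[0,0,0,0,0,0,0],[0,0,0,0,0,0,0],[0,0,0,0,0,0,0],[0,0,0,0,0,0,0],[0,0,0,0,0,0,0]]

```text
t: 17.47
tool_pos: [0.4797, -0.2028, 0.0162]
tool_rot: [0.224, 1.565, -0.222]
contact_force: [0.1, -0.2, -0.3]
opening: 0.0002
```

```bash
python3 - <<'E'
from h import *
print(tcpU()); rows(U2W(-.050,-.087,.012),TH)
E
```

```text
[-100.6593  -86.7673   13.1526]
shift tool mm [ 0.8 -0.2 50.7] turn deg [-0.08 -0.36 -0.01]
```

arm_command:
  plan:
    - [[0.001,0,0.015,0,-0.3,0,0],[0,0,0,0,0,0,0],[0,0,0.015,0,0,0,0],[0,0,0,0,0,0,0],[0,0,0.015,0,0,0,0],[0,0,0,0,0,0,0],[0,0,0.012,0,0,0,0],[0,0,0,0,0,0,0]]

```text
t: 18.13
tool_pos: [0.5335, -0.2184, 0.0149]
tool_rot: [0.223, 1.566, -0.221]
contact_force: [0.2, -0.5, 0.4]
opening: 0.0003
```

```bash
python3 - <<'E'
from h import *
print(tcpU()); rows(U2W(-.0255,-.087,.012),TH)
E
```

```text
[-44.5751 -86.7528  11.9042]
shift tool mm [-0.2 -0.2 19.1] turn deg [ 0.   -0.39 -0.02]
```

arm_command:
  plan:
    - [[0,0,0.01,0,-0.3,0,0],[0,0,0,0,0,0,0],[0,0,0.006,0,0,0,0],[0,0,0,0,0,0,0],[0,0,0.004,0,0,0,0]]

```text
t: 18.55
tool_pos: [0.5498, -0.2227, 0.0137]
tool_rot: [0.223, 1.566, -0.22]
contact_force: [-0.2, 0.6, -0.3]
opening: 0.0002
```

```bash
python3 - <<'E'
from h import *
print(tcpU()); rows(U2W(-.0255,-.087,.012),TH)
E
```

```text
[-27.7597 -86.3693  10.6952]
shift tool mm [-1.3 -0.6  2.3] turn deg [ 0.01 -0.4  -0.06]
```

arm_command:
  plan:
    - [[-0.001,0,0.004,0,-0.3,0,0],[0,0,0,0,0,0,0],[0,0,0.004,0,0,0,0]]

```text
t: 18.8
tool_pos: [0.5542, -0.2239, 0.0142]
tool_rot: [0.223, 1.572, -0.218]
contact_force: [-23.6, 4.8, 19.4]
opening: 0.0001
```

```bash
python3 - <<'E'
from h import *
print(tcpU())
save("side","s6.png"); print([(MU.T@(toW("side",d["at"])[:2]-T0),toW("side",d["at"])) for d in mark_of("side","drawer1")])
E
```

```text
[-23.2358 -86.2856  11.1832]
[(array([-0.1472,  0.4894]), array([ 0.5953,  0.3635, -0.0005])), (array([-0.2502,  0.2978]), array([0.443 , 0.2081, 0.0003])), (array([-0.3337,  0.6872]), array([0.4713, 0.6054, 0.0011])), (array([-0.3152,  0.4398]), array([ 0.4202,  0.3627, -0.    ]))]
```

arm_command:
  plan:
    - [[0,0,-0.03,0,0,0,0],[0,0,-0.03,0,0,0,0],[-0.035,0,-0.02,0,0,0,0],[-0.035,0,0,0,0,0,0],[0,0,0,0,0,0,0.04],[0,0,0,0,0,0,0.065]]

```text
t: 19.4
tool_pos: [0.4735, -0.2003, 0.085]
tool_rot: [0.226, 1.578, -0.217]
contact_force: [0.3, -0.1, -0.3]
opening: 0.0231
```

```bash
python3 - <<'E'
from h import *
print(tcpU())
for c in("top","side"):
    save(c,c+"7.png"); print([(MU.T@(toW(c,d["at"])[:2]-T0),toW(c,d["at"])) for d in mark_of(c,"drawer1")])
I=cv2.imread("pics/side7.png")[140:250,240:360];J=cv2.imread("pics/top7.png")[180:260,350:460]; 
cv2.imwrite("pics/s7c.png",np.vstack([cv2.resize(I,(480,440),interpolation=2)[60:,:],cv2.resize(J,(480,349),interpolation=2)[:200]]))
for d in drawers(): print(*d)
E
```

```text
[-107.2555  -86.0808   81.9764]
[(array([-0.1454,  0.4918]), array([0.5977, 0.3653, 0.0078])), (array([-0.2508,  0.2965]), array([0.4421, 0.2071, 0.0053])), (array([-0.316 ,  0.4367]), array([0.4185, 0.3599, 0.008 ])), (array([-0.3344,  0.6877]), array([ 0.4707,  0.6061, -0.0008])), (array([0.0498, 0.2234]), array([0.7105, 0.0532, 0.0004]))]
[(array([-0.312 ,  0.4395]), array([0.4231, 0.3615, 0.0003])), (array([-0.2491,  0.2958]), array([ 0.4435,  0.2059, -0.0013])), (array([-0.3373,  0.6858]), array([ 0.4674,  0.6051, -0.0024])), (array([-0.1494,  0.486 ]), array([0.5922, 0.3609, 0.0015]))]
top 0.86 10.6 [0.588  0.3623 0.13   0.0509] [0.6017 0.3648 0.0028]
top 0.72 -18.4 [0.4115 0.3649 0.1225 0.049 ] [0.4198 0.3589 0.005 ]
side 0.58 11.1 [0.5896 0.3604 0.126  0.0636] [0.5946 0.3609 0.0021]
side 0.55 -17.2 [0.4126 0.3632 0.125  0.0645] [ 0.4193  0.3611 -0.0015]
side 0.38 75.2 [ 0.6625 -0.173   0.2946  0.1418] None
```

View pics/s7c.png

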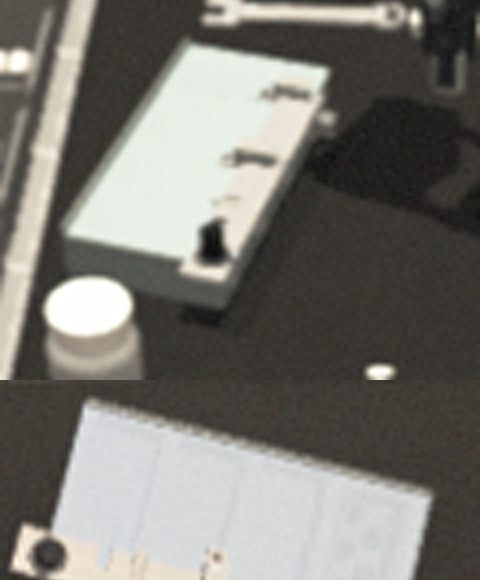

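```bash
python3 - <<'E'
from h import *
D(.5969,.364,11,.1)
E
```

```text
shift tool mm [-13.1 559.  -71.6] turn deg [-27.09  -1.19  -0.51]
```

arm_command:
  plan:
    - [[-0.02,0.037,-0.005,0,-1,0,0.065],[-0.005,0.037,-0.005,0,0,0,0.065],[0,0.037,-0.005,0,0,0,0.065],[0,0.037,-0.005,0,0,0,0.065],[0,0.037,-0.005,0,0,0,0.065],[0,0.037,-0.005,0,0,0,0.065],[0,0.037,-0.005,0,0,0,0.065],[0,0.037,-0.005,0,0,0,0.065],[0,0.037,-0.005,0,0,0,0.065],[0,0.037,-0.005,0,0,0,0.065],[0,0.037,-0.005,0,0,0,0.065],[0,0.037,-0.005,0,0,0,0.065],[0,0.037,-0.005,0,0,0,0.065],[0,0.037,-0.005,0,0,0,0.065],[0,0,0,-6.7,0,0,0.065],[0,0,0,-6.7,0,0,0.065],[0,0,0,-6.7,0,0,0.065],[0,0,0,-6.7,0,0,0.065],[0,0,0,0,0,0,0.065],[0,0,0,0,0,0,0.065]]

```text
t: 21.57
tool_pos: [0.5543, 0.3438, 0.1055]
tool_rot: [-0.156, 1.57, 0.163]
contact_force: [-0.5, 0.8, -0.3]
opening: 0.065
```

```bash
python3 - <<'E'
from h import *
D(.5969,.364,11,.08)
for c in("top","side"):
    get_image(c); print([toW(c,d["at"]) for d in mark_of(c,"drawer1")])
E
```

```text
shift tool mm [25.5 11.5  7.9] turn deg [ 0.64 -0.25 -0.27]
[array([ 0.4691,  0.6105, -0.0019]), array([0.4419, 0.2077, 0.005 ])]
[array([0.4675, 0.6054, 0.0023]), array([0.593 , 0.3631, 0.0011]), array([0.4203, 0.3618, 0.0003]), array([0.4425, 0.2063, 0.0002])]
```

arm_command:
  plan:
    - [[0.022,0.0115,0.008,0.6,-0.2,-0.3,0.065],[0,0,0,0,0,0,0.065],[0.025,0,0,0,0,0,0.065],[0,0,0,0,0,0,0.065],[0,0,0,0,0,0,0.065]]

```text
t: 22.18
tool_pos: [0.5622, 0.3563, 0.0614]
tool_rot: [-0.147, 1.562, 0.148]
contact_force: [0.8, 0.5, 1.4]
opening: 0.0651
```

```bash
python3 - <<'E'
from h import *
D(.5965,.364,11,.01)
E
```

```text
shift tool mm [51.4  1.  -3.1] turn deg [-0.25  0.23 -0.  ]
```

arm_command:
  plan:
    - [[0.03,0.001,-0.004,0,0.4,0,0.065],[0,0,0,0,0,0,0.065],[0.014,0,0,0,0.3,0,0.065],[0,0,0,0,0,0,0.065],[0,0,0,0,0,0,0.065]]

```text
t: 22.6
tool_pos: [0.5622, 0.3572, 0.0245]
tool_rot: [-0.144, 1.566, 0.148]
contact_force: [-0.3, 0.7, 0.5]
opening: 0.0648
```

```bash
python3 - <<'E'
from h import *
D(.5965,.364,11,.01)
E
```

```text
shift tool mm [14.5  0.1 -3. ] turn deg [-0.35  0.   -0.12]
```

arm_command:
  plan:
    - [[0.014,0,-0.003,-0.3,0.2,0,0.065],[0,0,0,0,0,0,0.065],[0,0,0,0,0,0,0.065],[0,0,0,0,0,0,0.035],[0,0,0,0,0,0,0.035],[0,0,0,0,0,0,0.035],[0,0,0,0,0,0,0.035],[0,0,0,0,0,0,0.035],[0,0,0,0,0,0,0.035]]

```text
t: 23.35
tool_pos: [0.561, 0.3572, 0.0134]
tool_rot: [-0.148, 1.565, 0.152]
contact_force: [0.2, 0.3, -1.2]
opening: 0.0426
```

```bash
python3 - <<'E'
from h import *
o=ctrl.get_obs();D(.5965,.364,11,.01)
E
```

```text
shift tool mm [ 3.4 -0.2 -1.9] turn deg [-0.04  0.04 -0.16]
```

arm_command:
  plan:
    - [[-0.03,0,0,0,0,0,0.035],[-0.03,0,0,0,0,0,0.035],[-0.02,0,0,0,0,0,0.035],[0,0,0,0,0,0,0.035],[0,0,0,6.7,0,0,0.035],[0,0,0,6.7,0,0,0.035],[0,0,0,6.7,0,0,0.035],[0,0,0,6.7,0,0,0.035],[0,0,0,0,0,0,0.035],[0,0,0,0,0,0,0.035]]

```text
t: 24.18
tool_pos: [0.5553, 0.3546, 0.0847]
tool_rot: [0.228, 1.571, -0.236]
contact_force: [0.3, -0.1, -1.5]
opening: 0.0425
```

```bash
python3 - <<'E'
from h import *
rows(U2W(-.115,-.029,.080),TH)
E
```

```text
shift tool mm [   4.3 -497.7   74.8] turn deg [-0.76 -0.7   0.4 ]
```

arm_command:
  plan:
    - [[-0.004,-0.038,0.005,0,0,0,0.035],[0,-0.038,0.005,0,0,0,0.035],[0,-0.038,0.005,0,0,0,0.035],[0,-0.038,0.005,0,0,0,0.035],[0,-0.038,0.005,0,0,0,0.035],[0,-0.038,0.005,0,0,0,0.035],[0,-0.038,0.005,0,0,0,0.035],[0,-0.038,0.005,0,0,0,0.035],[0,-0.038,0.005,0,0,0,0.035],[0,-0.038,0.005,0,0,0,0.035],[0,-0.038,0.005,0,0,0,0.035],[0,-0.03,0.005,0,0,0,0.035],[0,0,0,0,0,0,0.035],[0,0,0,0,0,0,0.035]]

```text
t: 25.35
tool_pos: [0.482, -0.1106, 0.0803]
tool_rot: [0.19, 1.583, -0.201]
contact_force: [-0.8, -0.1, -2.1]
opening: 0.0424
```

```bash
python3 - <<'E'
from h import *
rows(U2W(-.115,-.029,.015),TH)
E
```

```text
shift tool mm [ 62.4 -31.2   9.2] turn deg [ 1.95 -1.14  0.55]
```

arm_command:
  plan:
    - [[0,-0.031,0.005,1.9,-1.1,0.5,0.035],[0,0,0,0,0,0,0.035],[0.03,0,0,0,0,0,0.035],[0,0,0,0,0,0,0.035],[0.022,0,0,0,0,0,0.035],[0,0,0,0,0,0,0.035],[0,0,0,0,0,0,0.035]]

```text
t: 25.93
tool_pos: [0.4813, -0.1384, 0.0281]
tool_rot: [0.21, 1.559, -0.209]
contact_force: [0.9, 0.2, -1.6]
opening: 0.0425
```

```bash
python3 - <<'E'
from h import *
rows(U2W(-.105,-.029,.015),TH)
c="side"; get_image(c); print([(MU.T@(toW(c,d["at"])[:2]-T0),toW(c,d["at"])) for d in mark_of(c,"drawer1")])
E
```

```text
shift tool mm [10.1 -4.7 11.9] turn deg [ 0.83  0.08 -0.05]
[(array([-0.0834, -0.0243]), array([ 0.5136, -0.1476,  0.0176])), (array([-0.314 ,  0.4381]), array([0.4208, 0.3607, 0.0001])), (array([-0.2496,  0.2936]), array([ 0.4425,  0.2039, -0.0001])), (array([-0.335 ,  0.6861]), array([0.4697, 0.6047, 0.0014])), (array([-0.1341,  0.182 ]), array([ 0.5223,  0.0647, -0.    ])), (array([ 0.0019, -0.028 ]), array([ 0.5945, -0.175 ,  0.0049]))]
```

arm_command:
  plan:
    - [[0.01,-0.005,0.004,0.8,0,0,0.035],[0,0,0,0,0,0,0.035],[0,0,0,0,0,0,0.035]]

```text
t: 26.28
tool_pos: [0.4863, -0.1441, 0.0221]
tool_rot: [0.218, 1.553, -0.219]
contact_force: [0.3, -0.2, -0.6]
opening: 0.0428
```

```bash
python3 - <<'E'
from h import *
rows(U2W(-.060,-.029,.015),TH); print(tcpU())
E
```

```text
shift tool mm [ 4.4 -0.6 50.6] turn deg [ 0.17  0.38 -0.01]
[-110.6396  -28.5336   19.0809]
```

arm_command:
  plan:
    - [[0.004,-0.001,0.012,0.2,0.4,0,0.035],[0,0,0,0,0,0,0.035],[0,0,0.012,0,0,0,0.035],[0,0,0,0,0,0,0.035],[0,0,0,0,0,0,0.035]]

```text
t: 26.7
tool_pos: [0.5058, -0.1495, 0.0207]
tool_rot: [0.22, 1.57, -0.218]
contact_force: [0.0, 0.9, -2.3]
opening: 0.0427
```

```bash
python3 - <<'E'
from h import *
rows(U2W(-.028,-.029,.015),TH); print(tcpU())
E
```

```text
shift tool mm [ 2.  -1.  62.4] turn deg [ 0.19 -0.61 -0.01]
[-90.3952 -28.2221  17.673 ]
```

arm_command:
  plan:
    - [[0.003,-0.001,-0.006,0.2,-0.4,0,0.035],[0,0,0,0,0,0,0.035],[0,0,0,0,0,0,0.035]]

```text
t: 26.95
tool_pos: [0.5, -0.1486, 0.0194]
tool_rot: [0.221, 1.559, -0.221]
contact_force: [-1.0, 0.7, -1.5]
opening: 0.0426
```

```bash
python3 - <<'E'
from h import *
rows(U2W(-.028,-.029,.0145),TH); print(tcpU())
E
```

```text
shift tool mm [ 2.   0.1 68.2] turn deg [0.01 0.05 0.  ]
[-96.2202 -29.0727  16.4143]
```

arm_command:
  plan:
    - [[0.002,0,0,0,0,0,0.035],[0,0,0,0,0,0,0.035],[0,0,0.012,0,0,0,0.035],[0,0,0,0,0,0,0.035],[0,0,0.012,0,0,0,0.035],[0,0,0,0,0,0,0.035]]

```text
t: 27.45
tool_pos: [0.5228, -0.1547, 0.0179]
tool_rot: [0.221, 1.558, -0.22]
contact_force: [1.4, 0.0, -0.3]
opening: 0.0429
```

```bash
python3 - <<'E'
from h import *
rows(U2W(-.028,-.029,.0145),TH); print(tcpU())
E
```

```text
shift tool mm [ 0.5 -0.5 44.7] turn deg [ 0.03  0.09 -0.05]
[-72.6782 -28.5122  14.9077]
```

arm_command:
  plan:
    - [[0,0,0.014,0,0,0,0.035],[0,0,0,0,0,0,0.035],[0,0,0.014,0,0,0,0.035],[0,0,0,0,0,0,0.035],[0,0,0.014,0,0,0,0.035],[0,0,0,0,0,0,0.035],[0,0,0,0,0,0,0.035]]

```text
t: 28.03
tool_pos: [0.5578, -0.1646, 0.0167]
tool_rot: [0.222, 1.567, -0.219]
contact_force: [-0.9, 0.3, -1.4]
opening: 0.0427
```

```bash
python3 - <<'E'
from h import *
rows(U2W(-.028,-.029,.0145),TH); print(tcpU())
c="side"; get_image(c); print([(MU.T@(toW(c,d["at"])[:2]-T0),toW(c,d["at"])) for d in mark_of(c,"drawer1")])
E
```

```text
shift tool mm [-0.8 -0.7  8.3] turn deg [ 0.09 -0.44 -0.03]
[-36.2749 -28.3236  13.7221]
[(array([-0.0011, -0.0301]), array([ 0.5911, -0.1761,  0.0048])), (array([-0.3137,  0.4382]), array([0.4211, 0.3607, 0.0003])), (array([-0.3395,  0.682 ]), array([0.4642, 0.6021, 0.0006])), (array([-0.2192,  0.1732]), array([0.4382, 0.0798, 0.0051]))]
```

arm_command:
  plan:
    - [[0,0,0.008,0,0,0,0.035],[0,0,0,0,0,0,0.035],[0,0,0,0,0,0,0.058],[0,0,0,0,0,0,0.058],[0,0,0,0,0,0,0.058],[0,0,0,0,0,0,0.058],[0,0,-0.024,0,-0.3,0,0.058],[0,0,0,0,0,0,0.058],[0,0,-0.024,0,0,0,0.058],[0,0,0,0,0,0,0.058],[0,0,-0.024,0,0,0,0.058],[0,0,0,0,0,0,0.058],[0,0,0,0,0,0,0],[0,0,0,0,0,0,0],[0,0,0,0,0,0,0],[0,0,0,0,0,0,0],[0,0,0,0,0,0,0]]

```text
t: 29.55
tool_pos: [0.4956, -0.1471, 0.0177]
tool_rot: [0.22, 1.559, -0.221]
contact_force: [0.5, -0.3, 0.3]
opening: 0.0
```

```bash
python3 - <<'E'
from h import *
rows(U2W(-.044,-.029,.012),TH); print(tcpU())
E
```

```text
shift tool mm [ 2.7 -0.3 56.8] turn deg [0.07 0.02 0.01]
[-100.8439  -28.8156   14.6771]
```

arm_command:
  plan:
    - [[0.003,0,0.015,0,0,0,0],[0,0,0,0,0,0,0],[0,0,0.015,0,0,0,0],[0,0,0,0,0,0,0],[0,0,0.015,0,0,0,0],[0,0,0,0,0,0,0],[0,0,0.014,0,0,0,0],[0,0,0,0,0,0,0],[0,0,0.012,0,0,0,0],[0,0,0,0,0,0,0]]

```text
t: 30.38
tool_pos: [0.5608, -0.1656, 0.0142]
tool_rot: [0.221, 1.569, -0.219]
contact_force: [-0.5, -0.3, 0.2]
opening: -0.0002
```

```bash
python3 - <<'E'
from h import *
rows(U2W(-.024,-.029,.012),TH); print(tcpU())
E
```

```text
shift tool mm [-0.9 -0.6  9.1] turn deg [ 0.15 -0.53 -0.  ]
[-33.0996 -28.4353  11.1715]
```

arm_command:
  plan:
    - [[-0.001,0,0.006,0,-0.5,0,0],[0,0,0,0,0,0,0],[0,0,0.004,0,0,0,0],[0,0,0,0,0,0,0],[0,0,0.003,0,0,0,0]]

```text
t: 30.8
tool_pos: [0.5693, -0.1676, 0.0143]
tool_rot: [0.22, 1.565, -0.218]
contact_force: [-1.1, 0.1, -0.4]
opening: -0.0002
```

```bash
python3 - <<'E'
from h import *
print(tcpU())
E
```

```text
[-24.3628 -28.0062  11.2766]
```

arm_command:
  plan:
    - [[0,0,0.003,0,0,0,0],[0,0,0.002,0,0,0,0]]

```text
t: 30.97
tool_pos: [0.57, -0.1678, 0.0137]
tool_rot: [0.222, 1.578, -0.217]
contact_force: [-8.1, 2.2, 6.1]
opening: 0.0002
```

```bash
python3 - <<'E'
from h import *
print(tcpU())
E
```

```text
[-23.6925 -27.9838  10.7325]
```

arm_command:
  plan:
    - [[0,0,-0.03,0,0,0,0],[0,0,-0.03,0,0,0,0],[-0.035,0,-0.02,0,0,0,0],[-0.035,0,0,0,0,0,0],[-0.02,0,0,0,0,0,0.04],[0,0,0,0,0,0,0.065]]

```text
t: 31.47
tool_pos: [0.4896, -0.1445, 0.1041]
tool_rot: [0.224, 1.586, -0.215]
contact_force: [0.5, -0.1, 1.5]
opening: 0.0232
```

```bash
python3 - <<'E'
from h import *
for d in drawers(): print(*d)
D(.4195,.362,-18.5,.1)
E
```

```text
top 0.87 -18.3 [0.4119 0.3648 0.1215 0.0489] [0.4198 0.3634 0.0057]
top 0.38 -0.9 [0.7158 0.0495 0.0674 0.0573] None
side 0.97 -16.5 [0.4126 0.363  0.1279 0.0673] [0.4191 0.3625 0.0011]
side 0.3 73.6 [ 0.618  -0.1527  0.2345  0.0389] None
shift tool mm [   8.3  468.9 -240.9] turn deg [ 2.54 -2.2  -0.15]
```

arm_command:
  plan:
    - [[0,0.035,-0.018,1.5,-2,0,0.065],[0,0.035,-0.018,0,0,0,0.065],[0,0.035,-0.018,0,0,0,0.065],[0,0.035,-0.018,0,0,0,0.065],[0,0.035,-0.018,0,0,0,0.065],[0,0.035,-0.018,0,0,0,0.065],[0,0.035,-0.018,0,0,0,0.065],[0,0.035,-0.018,0,0,0,0.065],[0,0.035,-0.018,0,0,0,0.065],[0,0.035,-0.018,0,0,0,0.065],[0,0.035,-0.018,0,0,0,0.065],[0,0.035,-0.018,0,0,0,0.065],[0,0.035,-0.018,0,0,0,0.065],[0,0,0,0,0,0,0.065],[0,0,0,0,0,0,0.065]]

```text
t: 33.02
tool_pos: [0.3879, 0.3818, 0.0798]
tool_rot: [0.24, 1.586, -0.252]
contact_force: [0.2, -0.3, 1.4]
opening: 0.0646
```

```bash
python3 - <<'E'
from h import *
D(.4195,.3628,-18,.08)
c="side"; get_image(c); print([toW(c,d["at"]) for d in mark_of(c,"drawer1")])
E
```

```text
shift tool mm [-0.  -8.3 -2.1] turn deg [ 0.1  -1.57  0.67]
[array([0.4685, 0.6062, 0.0036]), array([ 0.4194,  0.3621, -0.0003]), array([ 0.444 ,  0.2052, -0.0002]), array([ 0.6112, -0.1242,  0.0042])]
```

arm_command:
  plan:
    - [[0.02,-0.008,-0.002,0,-1.5,0.6,0.065],[0,0,0,0,0,0,0.065],[0.025,0,0,0,0,0,0.065],[0,0,0,0,0,0,0.065],[0,0,0,0,0,0,0.065]]

```text
t: 33.53
tool_pos: [0.3861, 0.3686, 0.0349]
tool_rot: [0.252, 1.557, -0.255]
contact_force: [0.8, 1.3, 0.0]
opening: 0.0652
```

```bash
python3 - <<'E'
from h import *
D(.4195,.3625,-18,.011)
E
```

```text
shift tool mm [23.9  4.5 -4.3] turn deg [-0.5  -0.05  0.1 ]
```

arm_command:
  plan:
    - [[0,0.0045,-0.004,-0.5,0,0,0.065],[0,0,0,0,0,0,0.065],[0.02,0,0,0,0.2,0,0.065],[0,0,0,0,0,0,0.065],[0,0,0,0,0,0,0.065]]

```text
t: 33.95
tool_pos: [0.3884, 0.3762, 0.0216]
tool_rot: [0.253, 1.555, -0.244]
contact_force: [-0.1, 0.7, 0.1]
opening: 0.0649
```

```bash
python3 - <<'E'
from h import *
D(.4195,.3625,-18,.0105)
E
```

```text
shift tool mm [11.  -3.5 -4.2] turn deg [-0.13  0.03 -0.33]
```

arm_command:
  plan:
    - [[0.011,-0.003,-0.004,0,0.2,0,0.065],[0,0,0,0,0,0,0.065],[0,0,0,0,0,0,0.065],[0,0,0,0,0,0,0.035],[0,0,0,0,0,0,0.035],[0,0,0,0,0,0,0.035],[0,0,0,0,0,0,0.035],[0,0,0,0,0,0,0.035],[0,0,0,0,0,0,0.035]]

```text
t: 34.7
tool_pos: [0.3846, 0.3758, 0.0138]
tool_rot: [0.255, 1.556, -0.241]
contact_force: [0.5, 0.1, -0.3]
opening: 0.0428
```

```bash
python3 - <<'E'
from h import *
D(.4195,.3625,-18,.0105)
E
```

```text
shift tool mm [ 3.3 -1.9 -0.7] turn deg [-0.11 -0.06 -0.51]
```

arm_command:
  plan:
    - [[-0.03,0,0,0,0,0,0.035],[-0.03,0,0,0,0,0,0.035],[-0.02,0,0,0,0,0,0.035],[0,0,0,0,0,0,0.035],[0,0,0,0,0,0,0.035]]

```text
t: 35.12
tool_pos: [0.3814, 0.373, 0.0919]
tool_rot: [0.25, 1.563, -0.246]
contact_force: [-0.4, 0.2, -2.1]
opening: 0.0428
```

```bash
python3 - <<'E'
from h import *
rows(U2W(-.125,.029,.085),TH)
E
```

```text
shift tool mm [   1.7 -401.9  244.1] turn deg [-1.95 -0.39 -0.08]
```

arm_command:
  plan:
    - [[-0.003,-0.035,0.021,-1.5,0,0,0.035],[0,-0.035,0.021,0,0,0,0.035],[0,-0.035,0.021,0,0,0,0.035],[0,-0.035,0.021,0,0,0,0.035],[0,-0.035,0.021,0,0,0,0.035],[0,-0.035,0.021,0,0,0,0.035],[0,-0.035,0.021,0,0,0,0.035],[0,-0.035,0.021,0,0,0,0.035],[0,-0.035,0.021,0,0,0,0.035],[0,-0.035,0.021,0,0,0,0.035],[0,-0.035,0.021,0,0,0,0.035],[0,0,0,0,0,0,0.035],[0,0,0,0,0,0,0.035]]

```text
t: 36.2
tool_pos: [0.4847, -0.0752, 0.0697]
tool_rot: [0.223, 1.591, -0.222]
contact_force: [0.0, 0.3, -2.4]
opening: 0.0424
```

```bash
python3 - <<'E'
from h import *
rows(U2W(-.115,.029,.0155),TH)
E
```

```text
shift tool mm [50.7 -8.  17.9] turn deg [-0.03 -1.77  0.23]
```

arm_command:
  plan:
    - [[0.02,-0.008,0.008,0,-1.8,0.2,0.035],[0,0,0,0,0,0,0.035],[0.02,0,0,0,0.2,0,0.035],[0,0,0,0,0,0,0.035],[0,0,0,0,0,0,0.035]]

```text
t: 36.62
tool_pos: [0.4861, -0.0817, 0.0244]
tool_rot: [0.223, 1.571, -0.219]
contact_force: [0.2, 0.2, -1.4]
opening: 0.0426
```

```bash
python3 - <<'E'
from h import *
rows(U2W(-.105,.029,.015),TH)
for c in("top","side"):
    get_image(c); print([(MU.T@(toW(c,d["at"])[:2]-T0),toW(c,d["at"])) for d in mark_of(c,"drawer1")])
E
```

```text
shift tool mm [ 6.1 -2.4 23.2] turn deg [ 0.03 -0.67 -0.03]
[(array([-0.2483,  0.3003]), array([0.4456, 0.21  , 0.0052])), (array([-0.3382,  0.6898]), array([ 0.4676,  0.6092, -0.0004])), (array([ 0.0023, -0.028 ]), array([ 0.5949, -0.1751,  0.004 ])), (array([-0.1323,  0.1839]), array([0.5246, 0.0659, 0.0038])), (array([-0.0951,  0.0343]), array([ 0.5187, -0.0881,  0.017 ]))]
[(array([-0.3395,  0.6864]), array([ 0.4654,  0.6063, -0.001 ])), (array([-0.0884,  0.0313]), array([ 0.5243, -0.0928,  0.0114])), (array([-0.2501,  0.2954]), array([ 0.4425,  0.2058, -0.0023]))]
```

arm_command:
  plan:
    - [[0.006,-0.002,0.012,0,-0.7,0,0.035],[0,0,0,0,0,0,0.035],[0,0,0.01,0,0,0,0.035],[0,0,0,0,0,0,0.035],[0,0,0,0,0,0,0.035]]

```text
t: 37.23
tool_pos: [0.5099, -0.0898, 0.024]
tool_rot: [0.219, 1.551, -0.22]
contact_force: [-1.3, 0.5, -2.0]
opening: 0.0427
```

```bash
python3 - <<'E'
from h import *
rows(U2W(-.070,.029,.0148),TH); print(tcpU())
E
```

```text
shift tool mm [ 6.5 -1.2 33. ] turn deg [ 0.13  0.48 -0.01]
[-103.0438   30.1688   21.0005]
```

arm_command:
  plan:
    - [[0.007,-0.001,0,0,0.5,0,0.035],[0,0,0,0,0,0,0.035],[0,0,0,0,0,0,0.035]]

```text
t: 37.48
tool_pos: [0.5095, -0.0906, 0.0177]
tool_rot: [0.22, 1.56, -0.219]
contact_force: [-0.3, 1.1, -2.0]
opening: 0.0428
```

```bash
python3 - <<'E'
from h import *
rows(U2W(-.070,.029,.0148),TH); print(tcpU())
E
```

```text
shift tool mm [-0.1 -0.4 33.2] turn deg [ 0.14 -0.   -0.01]
[-103.224    29.2914   14.6955]
```

arm_command:
  plan:
    - [[0,0,0.012,0,0,0,0.035],[0,0,0,0,0,0,0.035],[0,0,0.012,0,0,0,0.035],[0,0,0,0,0,0,0.035],[0,0,0.01,0,0,0,0.035],[0,0,0,0,0,0,0.035]]

```text
t: 37.98
tool_pos: [0.5216, -0.0949, 0.0139]
tool_rot: [0.225, 1.616, -0.217]
contact_force: [3.3, -0.5, 2.5]
opening: 0.0424
```

```bash
python3 - <<'E'
from h import *
rows(U2W(-.028,.029,.0148),TH); print(tcpU())
E
```

```text
shift tool mm [-7.4  0.3 62.1] turn deg [ 0.17 -3.23  0.16]
[-90.3988  28.5382  10.8841]
```

```bash
python3 - <<'E'
from h import *
for c in("top","side"):
    save(c,c+"8.png"); print([(MU.T@(toW(c,d["at"])[:2]-T0),toW(c,d["at"])) for d in mark_of(c,"drawer1")],[(MU.T@(toW(c,d["at"])[:2]-T0)) for d in mark_of(c,"knob_top")])
I=cv2.imread("pics/side8.png")[140:250,250:380]
cv2.imwrite("pics/s8c.png",cv2.resize(I,(780,580),interpolation=2))
E
```

```text
[(array([-0.3389,  0.6835]), array([ 0.4652,  0.6033, -0.0022])), (array([-0.2457,  0.296 ]), array([0.4469, 0.2052, 0.0071]))] []
[(array([-0.3338,  0.6857]), array([ 0.4707,  0.604 , -0.0003])), (array([-0.249 ,  0.2934]), array([0.443 , 0.2036, 0.0005])), (array([-0.0524,  0.0323]), array([ 0.5592, -0.1019,  0.0035]))] [array([0.0107, 0.1172])]
```

View pics/s8c.png

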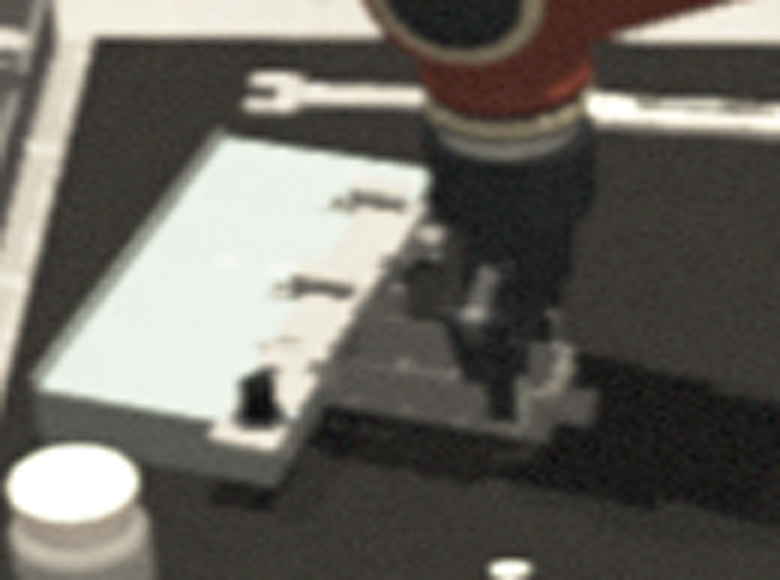

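arm_command:
  plan:
    - [[0,0,-0.015,0,0,0,0.035],[0,0,0,0,0,0,0.035],[-0.006,0,-0.01,0,-3,0,0.035],[0,0,0,0,0,0,0.035],[0,0,0,0,0,0,0.035]]

```text
t: 38.7
tool_pos: [0.4975, -0.0881, 0.0182]
tool_rot: [0.217, 1.561, -0.221]
contact_force: [0.1, -1.1, -1.3]
opening: 0.0425
```

```bash
python3 - <<'E'
from h import *
rows(U2W(-.105,.029,.0148),TH); print(tcpU())
for c in("top","side"):
    save(c,c+"9.png"); print([(MU.T@(toW(c,d["at"])[:2]-T0),toW(c,d["at"])) for d in mark_of(c,"drawer1")])
I=cv2.imread("pics/side9.png")[140:250,250:380]
cv2.imwrite("pics/s9c.png",cv2.resize(I,(780,580),interpolation=2))
E
```

```text
shift tool mm [ 0.4  0.6 10.5] turn deg [ 0.16 -0.05  0.15]
[-115.4806   28.3841   15.1933]
[(array([-0.2508,  0.2986]), array([0.4427, 0.2091, 0.0045])), (array([-0.3392,  0.6888]), array([ 0.4664,  0.6085, -0.0018])), (array([-0.0774,  0.0301]), array([ 0.5345, -0.097 ,  0.0151]))]
[(array([-0.2511,  0.2924]), array([ 0.4407,  0.2032, -0.002 ])), (array([-0.0768,  0.0306]), array([ 0.5353, -0.0967,  0.007 ])), (array([-0.3374,  0.6867]), array([0.4675, 0.6059, 0.0019]))]
```

View pics/s9c.png

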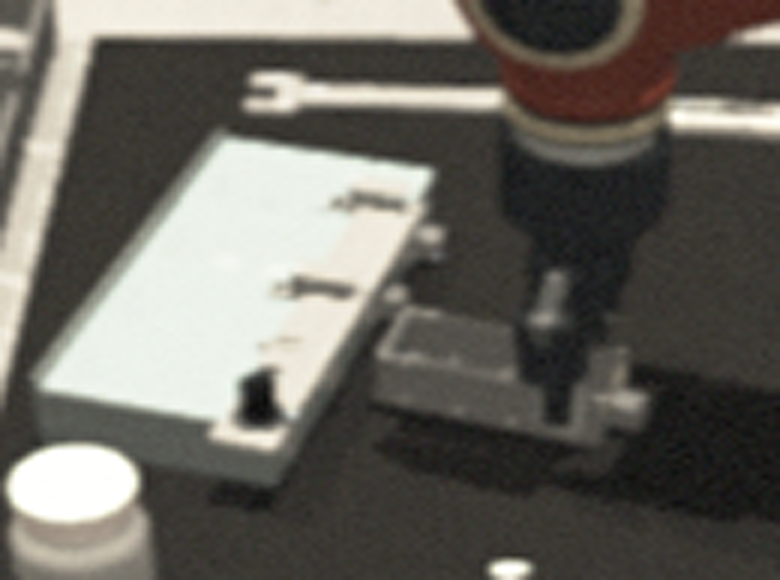

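```bash
python3 - <<'E'
from h import *
n=MU@np.array([0,1]); 
def onplane(u,v,y):
    o,d=ray("side",u,v); s=(y-n@(o[:2]-T0))/(n@d[:2]); p=o+s*d; return np.r_[MU.T@(p[:2]-T0),p[2]-.003]*1000
for a,b,l in((378,402,"nose bot"),(600,445,"rear bot"),(378,350,"nose top"),(608,388,"rear top?")):
    print(l,onplane(250+a/6,140+b/5.27,.0504))
# reference: same for bay4 picture (crop x5 from 240,140), y=-.087+.022
for a,b,l in((413,258,"nose bot"),(590,283,"rear bot"),(415,205,"nose top")):
    print(l,onplane(240+a/5,140+b/5,-.064))
E
```

```text
nose bot [-26.4723  50.4      6.1027]
rear bot [-136.006    50.4       4.0825]
nose top [-27.0687  50.4     42.4372]
rear top? [-138.1382   50.4      44.111 ]
nose bot [-18.8474 -64.      10.094 ]
rear bot [-129.2254  -64.       16.7318]
nose top [-20.1476 -64.      49.7724]
```

arm_command:
  plan:
    - [[0.004,0,0,0,0,0,0.035],[0,0,0,0,0,0,0.035],[0,0,0,0,0,0,0.058],[0,0,0,0,0,0,0.058],[0,0,0,0,0,0,0.058],[0,0,0,0,0,0,0.058],[0,0,0,0,0,0,0.058]]

```text
t: 39.48
tool_pos: [0.5018, -0.0896, 0.0156]
tool_rot: [0.217, 1.557, -0.222]
contact_force: [0.0, -0.5, 0.1]
opening: 0.0579
```

```bash
python3 - <<'E'
from h import *
rows(U2W(-.115,.029,.010),TH); print(tcpU())
for c in("top","side"):
    get_image(c); print([(MU.T@(toW(c,d["at"])[:2]-T0),toW(c,d["at"])) for d in mark_of(c,"drawer1")][:6])
E
```

```text
shift tool mm [ 2.6  0.9 -4.1] turn deg [0.15 0.16 0.16]
[-110.9413   28.115    12.6007]
[(array([-0.2535,  0.2982]), array([0.44  , 0.2095, 0.0086])), (array([-0.3381,  0.69  ]), array([ 0.4678,  0.6094, -0.0034]))]
[(array([-0.0775,  0.0287]), array([ 0.5341, -0.0983,  0.0021])), (array([-0.2488,  0.2933]), array([ 0.4431,  0.2035, -0.0017])), (array([-0.335,  0.687]), array([ 0.4699,  0.6056, -0.0005]))]
```

arm_command:
  plan:
    - [[0.003,0.001,-0.004,0.2,0.2,0.1,0.058],[0,0,0,0,0,0,0.058],[0,0,0,0,0,0,0.035],[0,0,0,0,0,0,0.035],[0,0,0,0,0,0,0.035],[0,0,0,0,0,0,0.035],[0,0,0,0,0,0,0.035]]
  squeeze: 90

```text
t: 40.27
tool_pos: [0.4976, -0.0873, 0.0125]
tool_rot: [0.222, 1.561, -0.223]
contact_force: [0.6, 0.7, 0.8]
opening: 0.0427
```

```bash
python3 - <<'E'
from h import *
rows(U2W(-.105,.029,.0135),TH); print(tcpU())
E
```

```text
shift tool mm [-4.  -0.2 10.6] turn deg [-0.08 -0.07  0.05]
[-115.6217   29.2209    9.5254]
```

arm_command:
  plan:
    - [[-0.004,0,0,0,0,0,0.035],[0,0,0,0,0,0,0.035],[0,0,0.01,0,0,0,0.035],[0,0,0,0,0,0,0.035],[0,0,0,0,0,0,0.035]]

```text
t: 40.68
tool_pos: [0.5065, -0.0898, 0.0152]
tool_rot: [0.222, 1.564, -0.223]
contact_force: [0.4, 0.4, -1.6]
opening: 0.0425
```

```bash
python3 - <<'E'
from h import *
rows(U2W(-.09,.029,.0135),TH); print(tcpU())
E
```

```text
shift tool mm [-1.3 -0.3 16.3] turn deg [-0.08 -0.26  0.04]
[-106.3302   29.2925   12.2461]
```

arm_command:
  plan:
    - [[-0.002,0,0,0,-0.3,0,0.035],[0,0,0,0,0,0,0.035],[0,0,0.009,0,0,0,0.035],[0,0,0,0,0,0,0.035],[0,0,0,0,0,0,0.035]]

```text
t: 41.1
tool_pos: [0.5158, -0.0925, 0.0169]
tool_rot: [0.222, 1.559, -0.223]
contact_force: [0.4, 0.5, -1.3]
opening: 0.0425
```

```bash
python3 - <<'E'
from h import *
rows(U2W(-.08,.029,.0135),TH); print(tcpU())
E
```

```text
shift tool mm [ 0.4 -0.3 16.6] turn deg [-0.08  0.01  0.04]
[-96.6246  29.2846  13.9005]
```

arm_command:
  plan:
    - [[0,0,0.01,0,0,0,0.035],[0,0,0,0,0,0,0.035],[0,0,0.01,0,0,0,0.035],[0,0,0,0,0,0,0.035],[0,0,0,0,0,0,0.035]]

```text
t: 41.52
tool_pos: [0.5367, -0.0985, 0.0168]
tool_rot: [0.222, 1.56, -0.223]
contact_force: [-0.4, -0.3, -0.9]
opening: 0.0425
```

```bash
python3 - <<'E'
from h import *
rows(U2W(-.028,.029,.0135),TH); print(tcpU())
E
```

```text
shift tool mm [ 0.3 -0.2 46.9] turn deg [-0.07 -0.02  0.04]
[-74.8717  29.2773  13.7881]
```

The nose is about 18 mm into bay 2 and the forces are low. I'll keep feeding it in, then release, back off and close the fingers.

arm_command:
  plan:
    - [[0,0,0.014,0,0,0,0.035],[0,0,0,0,0,0,0.035],[0,0,0.014,0,0,0,0.035],[0,0,0,0,0,0,0.035],[0,0,0.012,0,0,0,0.035],[0,0,0,0,0,0,0.035],[0,0,0,0,0,0,0.035]]

```text
t: 42.1
tool_pos: [0.5708, -0.1081, 0.0158]
tool_rot: [0.223, 1.568, -0.222]
contact_force: [-1.0, 0.1, -2.1]
opening: 0.0424
```

```bash
python3 - <<'E'
from h import *
rows(U2W(-.028,.029,.0135),TH); print(tcpU())
E
```

```text
shift tool mm [-0.8 -0.6 11.5] turn deg [-0.04 -0.5   0.04]
[-39.4814  29.5795  12.8013]
```

arm_command:
  plan:
    - [[0,0,0.01,0,-0.2,0,0.035],[0,0,0,0,0,0,0.035],[0,0,0,0,0,0,0.058],[0,0,0,0,0,0,0.058],[0,0,0,0,0,0,0.058],[0,0,0,0,0,0,0.058],[0,0,-0.024,0,-0.3,0,0.058],[0,0,0,0,0,0,0.058],[0,0,-0.024,0,0,0,0.058],[0,0,0,0,0,0,0.058],[0,0,-0.024,0,0,0,0.058],[0,0,0,0,0,0,0.058],[0,0,0,0,0,0,0],[0,0,0,0,0,0,0],[0,0,0,0,0,0,0],[0,0,0,0,0,0,0],[0,0,0,0,0,0,0]]

```text
t: 43.52
tool_pos: [0.5091, -0.0902, 0.0158]
tool_rot: [0.221, 1.559, -0.222]
contact_force: [1.1, 0.8, -0.5]
opening: 0.0005
```

```bash
python3 - <<'E'
from h import *
rows(U2W(-.033,.029,.012),TH); print(tcpU())
E
```

```text
shift tool mm [ 0.8 -0.6 70.7] turn deg [-0.04  0.02  0.04]
[-103.712    29.6266   12.8186]
```

arm_command:
  plan:
    - [[0.001,0,0.015,0,0,0,0],[0,0,0,0,0,0,0],[0,0,0.015,0,0,0,0],[0,0,0,0,0,0,0],[0,0,0.015,0,0,0,0],[0,0,0,0,0,0,0],[0,0,0.014,0,0,0,0],[0,0,0,0,0,0,0],[0,0,0.014,0,0,0,0],[0,0,0,0,0,0,0]]

```text
t: 44.35
tool_pos: [0.5757, -0.1092, 0.014]
tool_rot: [0.222, 1.569, -0.221]
contact_force: [0.5, -0.0, 0.2]
opening: -0.0002
```

```bash
python3 - <<'E'
from h import *
rows(U2W(-.0235,.029,.012),TH); print(tcpU())
E
```

```text
shift tool mm [-1.1 -0.9 11. ] turn deg [ 0.01 -0.54  0.03]
[-34.4651  29.9072  11.0214]
```

arm_command:
  plan:
    - [[-0.001,0,0.007,0,-0.5,0,0],[0,0,0,0,0,0,0],[0,0,0.004,0,0,0,0],[0,0,0,0,0,0,0],[0,0,0.003,0,0,0,0]]

```text
t: 44.77
tool_pos: [0.585, -0.1115, 0.0139]
tool_rot: [0.221, 1.566, -0.221]
contact_force: [-2.1, -0.0, 0.2]
opening: -0.0001
```

```bash
python3 - <<'E'
from h import *
print(tcpU())
E
```

```text
[-24.9293  30.2775  10.9065]
```

arm_command:
  plan:
    - [[0,0,0.003,0,-0.3,0,0],[0,0,0.003,0,0,0,0]]

```text
t: 44.93
tool_pos: [0.586, -0.1117, 0.0132]
tool_rot: [0.222, 1.574, -0.22]
contact_force: [-12.8, 3.8, 10.9]
opening: 0.0003
```

```bash
python3 - <<'E'
from h import *
print(tcpU())
E
```

```text
[-23.8643  30.3129  10.1983]
```

arm_command:
  plan:
    - [[0,0,-0.03,0,0,0,0],[0,0,-0.02,0,0,0,0],[-0.035,0,0,0,0,0,0],[-0.035,0,0,0,0,0,0],[-0.035,0,0,0,0,0,0.04],[0,0,0,0,0,0,0.05]]

```text
t: 45.43
tool_pos: [0.5341, -0.0966, 0.1171]
tool_rot: [0.224, 1.586, -0.219]
contact_force: [2.1, -0.8, 0.6]
opening: 0.0236
```

```bash
python3 - <<'E'
from h import *
rows((.643,-.0345,.11),TH)
for c in("top","side"):
    save(c,c+"10.png"); print([(MU.T@(toW(c,d["at"])[:2]-T0)) for d in mark_of(c,"drawer1")],[toW(c,d["at"]) for d in mark_of(c,"knob_top")])
I=cv2.imread("pics/side10.png")[140:250,250:380]
cv2.imwrite("pics/s10c.png",cv2.resize(I,(780,580),interpolation=2))
E
```

```text
shift tool mm [ 4.7 89.8 87.6] turn deg [ 0.07 -1.54  0.03]
[array([-0.2483,  0.2998]), array([-0.34  ,  0.6884])] [array([ 0.6395, -0.0374,  0.0766]), array([0.6618, 0.4474, 0.0024]), array([ 0.5933, -0.4001,  0.0016])]
[array([-0.3381,  0.6872]), array([-0.2493,  0.2943]), array([-0.2667,  0.5606])] [array([ 0.6419, -0.0369,  0.0738])]
```

View pics/s10c.png

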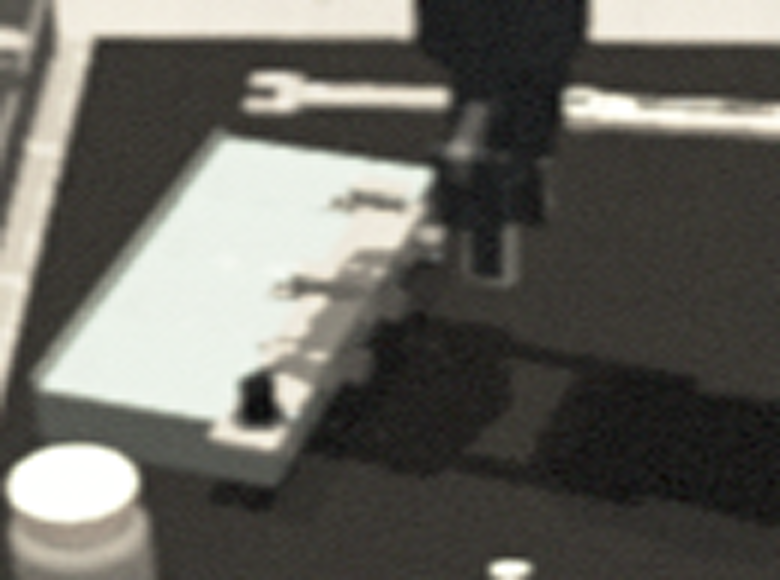

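arm_command:
  plan:
    - [[-0.004,0.03,0.029,0,-1.5,0,0.05],[0,0.03,0.029,0,0,0,0.05],[0,0.03,0.029,0,0,0,0.05],[0,0,0,0,0,0,0.05],[0,0,0,0,0,0,0.05]]
  squeeze: 40

```text
t: 46.15
tool_pos: [0.6355, -0.03, 0.0966]
tool_rot: [0.227, 1.593, -0.222]
contact_force: [-0.4, 0.4, -0.4]
opening: 0.0502
```

```bash
python3 - <<'E'
from h import *
rows((.643,-.0345,.0565),TH)
E
```

```text
shift tool mm [39.8 -2.2  9.9] turn deg [-0.15 -1.92  0.11]
```

arm_command:
  plan:
    - [[0.01,-0.002,0.01,0,-1.9,0,0.05],[0,0,0,0,0,0,0.05],[0.013,0,0,0,0.2,0,0.05],[0,0,0,0,0,0,0.05],[0,0,0,0,0,0,0.05]]

```text
t: 46.57
tool_pos: [0.64, -0.0349, 0.0673]
tool_rot: [0.223, 1.573, -0.225]
contact_force: [0.3, -0.2, 0.8]
opening: 0.0498
```

```bash
python3 - <<'E'
from h import *
rows((.643,-.0345,.0565),TH)
E
```

```text
shift tool mm [10.8  1.3  2.9] turn deg [-0.18 -0.75  0.18]
```

arm_command:
  plan:
    - [[0.01,0.001,0.003,-0.2,-0.7,0.2,0.05],[0,0,0,0,0,0,0.05],[0,0,0,0,0,0,0.05]]

```text
t: 46.82
tool_pos: [0.6416, -0.0355, 0.0575]
tool_rot: [0.223, 1.561, -0.222]
contact_force: [0.8, 0.4, 0.3]
opening: 0.05
```

```bash
python3 - <<'E'
from h import *
rows((.643,-.0345,.0565),TH)
E
```

```text
shift tool mm [1.  1.4 1. ] turn deg [-0.06 -0.13 -0.02]
```

arm_command:
  plan:
    - [[0.001,0.0015,0.001,0,0,0,0.05],[0,0,0,0,0,0,0.01],[0,0,0,0,0,0,0.01],[0,0,0,0,0,0,0.01],[0,0,0,0,0,0,0.01],[0,0,0,0,0,0,0.01],[0,0,0,0,0,0,0.01],[-0.008,0,0,0,0,0,0],[0,0,0,0,0,0,0],[0,0,0,0,0,0,0]]

```text
t: 47.65
tool_pos: [0.6433, -0.0352, 0.0668]
tool_rot: [0.222, 1.56, -0.223]
contact_force: [1.5, 0.0, -3.3]
opening: 0.0159
```

```bash
python3 - <<'E'
from h import *
print(tcpU())
E
```

```text
[  9.8656 119.7855  63.8108]
```

arm_command:
  plan:
    - [[0.001,-0.008,0,0,0,0,0],[0,0,0,0,0,0,0],[0,-0.008,0,0,0,0,0],[0,0,0,0,0,0,0],[0,-0.008,0,0,0,0,0],[0,0,0,0,0,0,0],[0,0,0,0,0,0,0]]

```text
t: 48.23
tool_pos: [0.6367, -0.0583, 0.0657]
tool_rot: [0.228, 1.558, -0.219]
contact_force: [1.4, 2.4, -2.3]
opening: 0.0163
```

```bash
python3 - <<'E'
from h import *
print(tcpU())
E
```

```text
[ 9.9951 95.7246 62.7163]
```

arm_command:
  plan:
    - [[0.008,0,0,0,0,0,0],[0,0,0,0,0,0,0],[0,0,0,0,0,0,0.04],[0,0,0,0,0,0,0.04],[0,0,0,0,0,0,0.04],[0,0,0,0,0,0,0.04],[-0.03,0,0,0,0,0,0.045],[-0.03,0,0,0,0,0,0.045],[-0.03,0,0,0,0,0,0.045],[0,0,-0.03,0,0,0,0.045],[0,0.03,-0.03,0,0,0,0.045],[0,0.03,-0.03,0,0,0,0.045],[0,0.03,-0.03,0,0,0,0.045],[0,0.03,-0.03,0,0,0,0.045],[0,0.03,-0.03,0,0,0,0.045],[0,0.03,0,0,0,0,0.045],[0,0,0,0,0,0,0.045]]

```text
t: 49.65
tool_pos: [0.5113, 0.1625, 0.1523]
tool_rot: [0.229, 1.554, -0.23]
contact_force: [-0.3, -0.4, 0.5]
opening: 0.0452
```

```bash
python3 - <<'E'
from h import *
for c in("top","side"):
    save(c,c+"11.png"); print([(MU.T@(toW(c,d["at"])[:2]-T0)) for d in mark_of(c,"drawer1")])
    for n in("knob_top","lug"): print(n,[np.r_[MU.T@(toW(c,d["at"])[:2]-T0),toW(c,d["at"])[2]] for d in mark_of(c,n)][:1])
    for n in("spanner","jar","clip"): print(n,[toW(c,d["at"]) for d in mark_of(c,n)][:1])
I=cv2.imread("pics/side11.png")[140:250,250:380]
cv2.imwrite("pics/s11c.png",cv2.resize(I,(780,580),interpolation=2))
E
```

```text
[array([-0.3384,  0.6913]), array([-0.2486,  0.2955]), array([-0.0053,  0.0944]), array([0.0079, 0.0915]), array([0.0171, 0.0574])]
knob_top [array([0.0087, 0.0919, 0.0745])]
lug [array([-0.0098,  0.0961,  0.0213])]
spanner [array([ 0.5899, -0.398 ,  0.0001])]
jar [array([ 0.713 ,  0.0502, -0.0012])]
clip [array([0.5269, 0.065 , 0.0022])]
[array([-0.337 ,  0.6855]), array([-0.2484,  0.295 ]), array([ 0.0635, -0.2435])]
knob_top [array([0.0101, 0.0933, 0.0734])]
lug [array([-0.0019,  0.0905,  0.0223])]
spanner [array([ 0.6003, -0.1481,  0.0029])]
jar [array([0.7105, 0.0515, 0.0038])]
clip [array([0.5254, 0.0654, 0.0026])]
```

View pics/s11c.png

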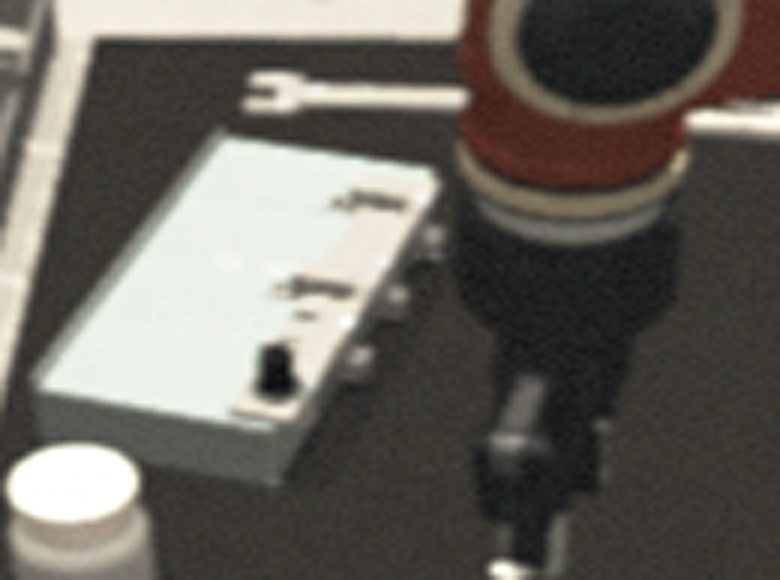

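View pics/top11.png

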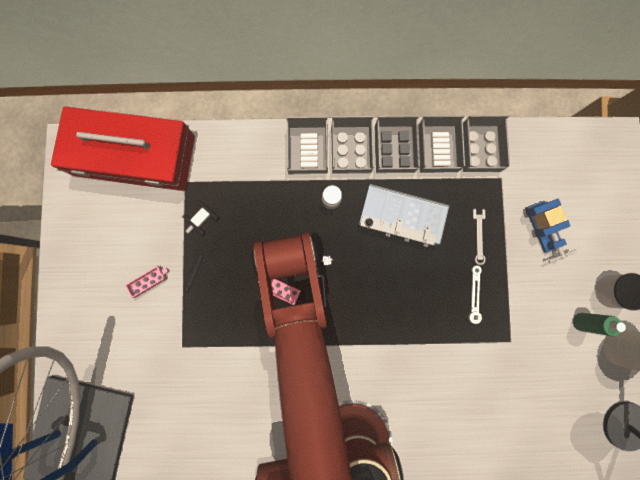

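```bash
python3 -c "
from station import *
print(finish_job())"
```

```text
the job is handed in; nothing more can be done
None
```

I put all three grey drawers into bays 2, 3 and 4, shut the lock bar and handed the job in at about 50 s. `finish_job` gives no verdict, so the results below are from my own checks. The fourth drawer was absent, and I left the two pink look-alikes alone.

**What happened**
- **Lock bar opening:** I lifted it about 8 mm and slid it 24 mm open. It dropped, with the knob top reading about 72 mm, close to the nominal 73 mm.
- **Drawers:** I carried each one in and pushed it by its pull until it hit the back stop. All three stopped at the same depth, within 0.7 mm of each other.
- **Problem on the way:** the third drawer jammed at the mouth of its bay and tilted in the grip. I backed out, set it flat on the mat, gripped it again and it went in cleanly.
- **Lock bar closing:** I lifted it, slid it 24 mm back and lowered it.

**Last checks**
- **Drawers:** three pulls show at the unit, and no grey drawer is left on the mat.
- **Lock bar:** the knob was let go within about 0.3 mm of its original shut position. Afterwards its top read 73–75 mm, about the same as at the start, so the bar looks down in its notch. The camera finder put the knob 3–4 mm further towards shut along the slide, which is within its usual error.
- **Other things on the bench:** the jar, the clip and the spanner (top view) had not moved beyond the finder's error. One side-view hit for the spanner landed on the drawer unit and was clearly false. I did not re-measure the crank, pedal, hex key and tyre lever.
- **Arm:** it stands clear of everything.

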